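Seat a press-fit header with the bench press

TASK

One of the three aluminium modules parked under the low bench shelf still has its end header standing proud on its pins. Draw that module out and lay it flat in the fixture of the bench press with the proud header squarely under the ram. Then pull the press lever down until the header is pressed fully home, ease the lever back up to rest without ever letting it fly back, and leave the pressed module lying in the fixture and everything else on the bench where it is.

Things in the scene. Friction and masses are not known exactly. Their poses are not given: they have to be found in the camera images.
- module: The module to work on: open aluminium channel 200 mm long (x), 50 wide (y), side walls 32 high, 3 thick, about 0.4 kg, balanced at mid-length. Origin: centre of its underside. HEAD end at -x, carrying the big cream header; TAIL end at +x. Starts in one of three lanes under the shelf, head end sticking out about 80 mm towards the robot, the rest under the shelf where no gripper fits.
- header (a joint): How far the module's big header is pressed down (m): about 0 = standing proud on its pins as found, 0.008 = fully home. It slides straight down, takes about 45 N to move and stays where it is pushed.
- header_top (a point): Centre of the top face of that header (46 mm along the module, 30 wide, 26 tall): on the module's centre line, 45 mm from the head end, 50 mm above the module's underside when proud and 42 mm when home.
- done_a: A finished module of the same make, header already home (top 42 mm high); same size and axes, loose in another lane under the shelf. Leave it.
- done_b: A second finished module, as done_a. Leave it.
- riser: Low fixed bench shelf: grey board 220 mm deep (x), 352 wide (y), underside 105 and top 117 mm above the bench, on end panels at y = +-170. Origin on the bench under its centre; the open front edge (x = -110 mm) faces the robot. Lanes 90 mm apart (y = -90, 0, 90), modules about parallel to its x. A 62 mm high meter and a tray stand on it, behind its middle.
- press: Fixed rack-and-pinion bench press. Origin on the bench under the ram axis; open front to -x, lever on the -y side. Base 28 mm high, y +-55; column x 65 to 120; head x -35 to 120, y +-32 (bosses +-44), from 170 to 268 mm high; the ram's bar sticks out above to 361 mm. A fixture on the base takes the module lengthwise along the press's y: head end to -y, tail overhanging on the +y side.
- press_seat (a point): On the fixture's supporting face under the ram axis, 42 mm above the bench; axes as press. Cheeks 10 high, 58 apart (x +-29), y -50 to 85, the plate's end; end stop, 12 mm high, face at y -49. The module comes in lengthwise from +y just over the cheeks and is lowered. Loaded, its header is above this point and its origin 55 mm from it to +y; hold it 35 mm from its tail.
- lever (a joint): Lever angle (rad): 0 = at rest, 30 degrees above level; grows as it is pulled down, stop at 1.25. A spring returns it (about 2 N at the knob at rest, 6 N at the bottom; the header adds 9 N); let go, it flies back. The ram falls 37.5 mm per rad; its foot (38 mm across) rests 128 mm above the bench, meets the proud header at about 0.96 and has it home at about 1.18.
- lever_knob (a point): Centre of the black ball knob, 38 mm across, on the 13 mm lever bar, 200 mm from the pivot; 310 mm above the bench at rest. It swings in the upright plane along the press's x, forward (-x) of the head.
- lever_pivot (a point): The lever's pivot, in the knob's plane of swing, 210 mm above the bench; the hinge axis is level, along the press's y.
- power_driver: Black power screwdriver lying on the bench, 230 x 41 mm. Leave it.
- handheld_meter: Grey hand-held meter, 150 x 75 x 34 mm. Leave it.
- heat_sink: Finned aluminium heat sink, 100 x 70 x 38 mm. Leave it.
- solvent_bottle: White bottle, 56 mm across, 140 mm high. Leave it.
- spanner: Steel spanner, 170 mm. Leave it.
- screw_tray: Steel tray of screws, 100 x 140 x 35 mm. Leave it.

How it is judged:
By the outcome, as a careful person would: the job done as asked, in the order asked, and still so for the second after the job is handed in, with the robot touching nothing.
It also fails if it takes over 72 s, if anything falls off the work surface, if the arm or the gripper's body presses on something with over 40 N, if the wrist force passes 120 N, or if a joint passes its speed limit or range.

ROBOT

A 6-joint arm with a two-finger parallel gripper is mounted at the origin on the work surface. World frame = base frame: x ahead of the robot, y to its left, z up, the work surface at z = 0. Lengths are in m, angles in degrees, forces in N, time in s.
With the tool pointing down it reaches from about 0.3 to 0.75 m from the base axis. Payload 8.5 kg.
Tool frame: the origin (TCP) lies at the very end of the fingers, on their centre line; the grasp point (between the pads) lies 19 mm behind it (env.grasp_offset is the distance from the TCP to the grasp point, in m); y points along the fingers, z is the direction in which the jaws open and shut, and the axes are right-handed (so a half turn about y gives the same grasp; the last joint's range is limited). The gripper opens to 85 mm and grips with 20 to 120 N. Pads are 22 mm wide; open, the fingers measure 114 mm over their backs; the gripper's body (76 mm by 85 mm) begins 54 mm behind the grasp point. The pads swing forward as they close: fully open they stand 13 mm farther back than shut.
Start: joints at [-76.851, 21.807, 74.336, -0, 83.858, -12.336], TCP at [0.237, -0.496, 0.231] pointing down, gripper open.
Joint ranges: [-178.18, 178.18], [-50.72, 133.34], [12.68, 142.11], [-81.47, 261.47], [9.98, 163.14], [-165.26, 165.26]. Speed limits (degrees/s): [136.94, 136.94, 180, 180, 180, 180].

INTERFACE

Orientations are given as a 3x3 rotation matrix whose columns are the frame's x, y, z axes.
In Python, from rig import env gives the robot as it stands. The module is installed in compiled form; this text tells all that it offers.
- The arm moves only by the shell command python3 -m pendant 'ROWS' [FORCE]. ROWS is JSON, a list of rows, each a list of 3 entries, a list of its own where there are three numbers: the shift along the world's x, y, z as a fraction of full scale, then the turn about the world's z as a fraction of full scale, then the opening, from 0 (shut) to 1 (fully open). A call has 1 to 12 rows; each row shifts and turns the commanded pose from where the row before left it; what a row does not reach is not made up. Full scale, the value 1, is 30 mm for a shift and 5 degrees for a turn. A row lasts 1/12 s, in which the tool goes at most 41.7 mm and 7.16 degrees, less where a joint would pass 70% of its speed; a pose out of reach is approached as far as the arm can. A call with a number of a shift or a turn outside -1 to 1 is refused whole. A call with a gripper value outside its range is refused whole. The fingers move at their own pace and stop on an object; FORCE is the grip in N (left out, the last holds). Time passes only in rows, so rows that do not move let the fingers close. It gives the time, the measured TCP pose, the force and the opening at its end, in the units of the state.
- env.observe(): the state, without advancing time (a new reading comes with each control period).
- env.get_image(name): name is "scene" or "top" or "wrist"; returns (picture, depth): 384x512x3 uint8, red, green, blue; 384x512 float32, m along the optical axis (not along the pixel's ray), 0 where there is no reading.
- env.camera_model(name): a dict with "camera_matrix" (3x3 intrinsics, pixels), "R" (3x3) and "t" (3): a world point X has camera coordinates R X + t; the wrist camera has in their place "tool_from_camera" (4x4, takes a point from camera to tool coordinates, whose origin is the TCP and whose axes are the tool frame's). Camera axes: x right, y down, z forward; pixel columns grow to the right and rows downward; lengths in m; the calibration is good to about 2 mm. A picture is of the moment at which its call begins: read the wrist's pose just before it. camera_model takes no time and is no camera call.
- env.close_job(): hands the job in, once; it reports no verdict.
The state is a dict: "time_s": time; "q": joint angles; "qvel": joint speeds; "joint_efforts": joint torques, N m; "position": TCP position; "tool_rot": TCP orientation; "ft_force": force on the tool from outside, world axes, zero at the start; "wrist_torque": the same for the moment, N m; "grip_width": finger opening in m.
Only numpy, scipy, OpenCV 4.12 (cv2) and the standard library are available. Lean on these libraries where they do the work, as an engineer would, in place of code of your own. Each camera call takes 0.05 s, during which the arm holds its last target.

## Working session

There is one attempt and no reset: what is moved stays moved. The work goes in short steps, Python scripts to look and compute and a shell command to move; the robot and the scene stay as the last step left them, time stands still between calls to the robot, and variables do not carry over. Pictures are saved under pics/ and viewed, and the job is handed in when it is done.

```bash
mkdir -p pics; ls
python3 - <<'E'
from rig import env
import cv2,numpy as np
s=env.observe()
print({k:np.round(v,3).tolist() for k,v in s.items()})
for n in ["scene","top"]:
    p,d=env.get_image(n); cv2.imwrite(f"pics/{n}0.png",p[:,:,::-1]); np.savez(f"{n}0.npz",p=p,d=d)
    m=env.camera_model(n); print(n,{k:np.round(v,4).tolist() for k,v in m.items()})
print(env.camera_model("wrist"))
E
```

```text
pics
{'time_s': 0.0, 'q': [-76.852, 21.841, 74.386, 0.001, 83.858, -12.335], 'qvel': [0.023, -0.06, 0.048, -0.023, 0.032, 0.063], 'joint_efforts': [-0.0, -44.846, -23.128, -0.0, 0.005, 0.0], 'position': [0.237, -0.496, 0.231], 'tool_rot': [[-0.903, -0.0, 0.43], [-0.43, 0.001, -0.903], [-0.0, -1.0, -0.001]], 'ft_force': [0.041, 0.432, 0.197], 'wrist_torque': [0.04, 0.005, -0.039], 'grip_width': 0.085}
scene {'camera_matrix': [[407.193, 0.0, 252.7316], [0.0, 407.193, 185.1935], [0.0, 0.0, 1.0]], 'R': [[-0.4937, 0.8696, 0.0111], [0.6987, 0.4043, -0.5902], [-0.5177, -0.2836, -0.8072]], 't': [0.2448, -0.2424, 2.0233]}
top {'camera_matrix': [[400.0461, 0.0, 256.5848], [0.0, 400.0461, 193.7632], [0.0, 0.0, 1.0]], 'R': [[-0.0246, -0.9997, -0.0066], [-0.9974, 0.025, -0.0677], [0.0679, 0.0049, -0.9977]], 't': [0.0296, 0.5082, 1.4702]}
{'camera_matrix': array([[342.53489068,   0.        , 254.25971389],
       [  0.        , 342.53489068, 196.65604419],
       [  0.        ,   0.        ,   1.        ]]), 'tool_from_camera': array([[ 2.49322127e-04,  9.48337380e-01,  3.17263536e-01,
        -8.22496762e-02],
       [-1.63482985e-04, -3.17263503e-01,  9.48337410e-01,
        -1.42282380e-01],
       [ 9.99999956e-01, -2.88308690e-04,  7.59362146e-05,
        -3.09534766e-04],
       [ 0.00000000e+00,  0.00000000e+00,  0.00000000e+00,
         1.00000000e+00]])}
```

View pics/scene0.png

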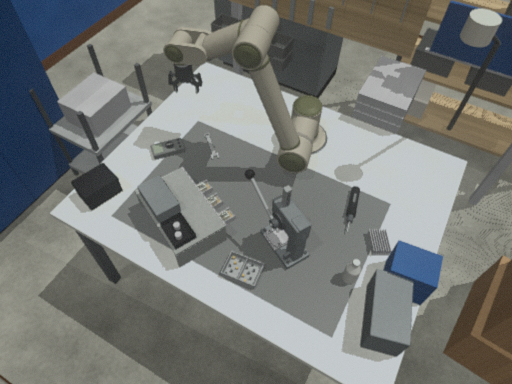

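View pics/top0.png

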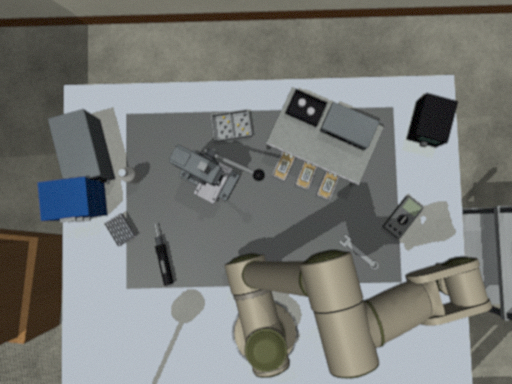

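The top view shows the press at about (205,170), the knob at (259,174), the shelf at (330,130), and three head ends with cream headers at (283,167), (306,176) and (327,186). I'll measure from these.

```bash
cat > h.py <<'E'
import numpy as np,cv2
from rig import env
def cloud(n,d):
    m=env.camera_model(n);K=m["camera_matrix"];v,u=np.mgrid[0:384,0:512]
    c=np.stack([(u-K[0,2])/K[0,0]*d,(v-K[1,2])/K[1,1]*d,d],-1)
    return (c-m["t"])@m["R"]
def ray(n,u,v,z):
    m=env.camera_model(n);K=m["camera_matrix"];R=m["R"]
    o=-R.T@m["t"];w=R.T@np.array([(u-K[0,2])/K[0,0],(v-K[1,2])/K[1,1],1]);return o+w*(z-o[2])/w[2]
def proj(n,X):
    m=env.camera_model(n);K=m["camera_matrix"];c=np.asarray(X)@m["R"].T+m["t"];p=c@K.T;return p[...,:2]/p[...,2:]
E
python3 - <<'E'
from h import *
a=np.load("top0.npz");p,d=a['p'],a['d'];P=cloud("top",d)
b=np.load("scene0.npz");ps,ds=b['p'],b['d'];S=cloud("scene",ds)
cv2.imwrite("pics/topc.png",cv2.resize(p[80:260,150:400,::-1],None,fx=3.2,fy=3.2,interpolation=cv2.INTER_CUBIC))
cv2.imwrite("pics/scenec.png",cv2.resize(ps[130:300,130:330,::-1],None,fx=4,fy=3.5,interpolation=cv2.INTER_CUBIC)[:600])
print("bench z",np.median(P[240:270,200:220,2]))
hs=cv2.cvtColor(p,cv2.COLOR_RGB2HSV)
m=((hs[...,0]>10)&(hs[...,0]<35)&(hs[...,1]>60)&(hs[...,2]>120)).astype(np.uint8); m[:150]=0;m[205:]=0;m[:,:270]=0;m[:,345:]=0
n,l,st,c=cv2.connectedComponentsWithStats(m)
for i in range(1,n):
    if st[i,4]>15: print(st[i],c[i].round(1),np.percentile(P[l==i],[10,50,90],axis=0).round(4).tolist())
# shelf board
zz=P[...,2]
sm=((zz>.107)&(zz<.127)).astype(np.uint8);sm[:, :265]=0;sm[:,390:]=0;sm[:80]=0;sm[190:]=0
q=P[sm>0][:,:2].astype(np.float32);print("shelf",len(q),cv2.minAreaRect(q))
E
```

```text
bench z 0.0009895014889283041
[289 157   4   8  17] [290.5 160.1] [[0.6227, -0.1187, 0.0134], [0.6326, -0.1114, 0.0157], [0.6394, -0.1092, 0.0206]]
[301 163  14  12  54] [307.3 166.9] [[0.5936, -0.195, 0.012], [0.606, -0.1745, 0.0159], [0.6158, -0.155, 0.0214]]
[275 169  11   9  47] [279.4 173.7] [[0.5731, -0.0834, 0.0127], [0.5805, -0.0687, 0.0165], [0.5922, -0.0576, 0.0211]]
[320 173  17  24 111] [326.7 184.3] [[0.5013, -0.2699, 0.0114], [0.5503, -0.2431, 0.0164], [0.5721, -0.2231, 0.0211]]
[298 176  11  11  53] [302.5 182.2] [[0.5382, -0.1704, 0.0117], [0.5454, -0.1536, 0.0161], [0.5577, -0.1423, 0.0211]]
shelf 4479 ((0.7034428119659424, -0.2264043390750885), (0.35244542360305786, 0.22386132180690765), 64.34703826904297)
```

```bash
sleep 1; ls pics
```

```text
scene0.png
scenec.png
top0.png
topc.png
```

View pics/topc.png

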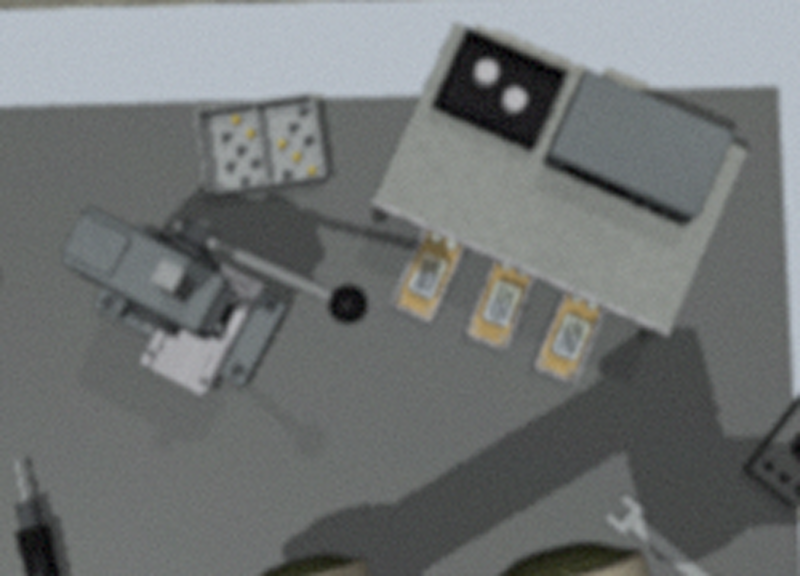

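View pics/scenec.png

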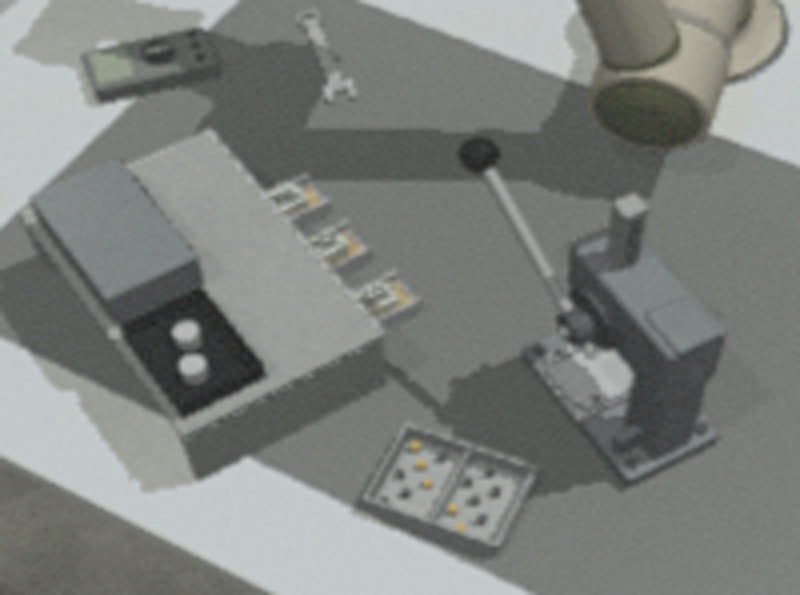

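Run:
```python
from h import *
a=np.load("top0.npz");p,d=a['p'],a['d'];P=cloud("top",d)
b=np.load("scene0.npz");ps,ds=b['p'],b['d'];S=cloud("scene",ds)
yaw=64.347-90
c=np.array([.70344,-.2264])
R=lambda t:np.array([[np.cos(t),-np.sin(t)],[np.sin(t),np.cos(t)]])
for nm,Q in(("top",P),("scene",S)):
    L=(Q[...,:2]-c)@R(np.radians(yaw))  # riser frame
    for y in(-.09,0,.09):
        for x in (-.17,-.16,-.15,-.14,-.13,-.12):
            m=(abs(L[...,0]-x)<.006)&(abs(L[...,1]-y)<.009)
            print(nm,y,x,m.sum(),np.percentile(Q[m][:,2],[20,50,80]).round(4) if m.sum() else None)
# knob
for nm,im,Q in(("top",p,P),("scene",ps,S)):
    g=im.max(2); m=((g<45)&(Q[...,2]>.25)&(Q[...,2]<.35)&(Q[...,0]>.3)).astype(np.uint8)
    n,l,st,cc=cv2.connectedComponentsWithStats(m)
    for i in range(1,n):
        if st[i,4]>20: print(nm,st[i],cc[i],np.median(Q[l==i],0),Q[l==i][:,2].max())
# press head top
m=(abs(P[...,2]-.268)<.012)&(P[...,1]>0)&(P[...,0]>.4); 
n,l,st,cc=cv2.connectedComponentsWithStats(m.astype(np.uint8))
for i in range(1,n):
  if st[i,4]>30: print(st[i],cv2.minAreaRect(P[l==i][:,:2].astype(np.float32)),np.median(P[l==i],0))
```

```text
top -0.09 -0.17 20 [0.0159 0.0202 0.0392]
top -0.09 -0.16 17 [0.0404 0.0431 0.0441]
top -0.09 -0.15 18 [0.0403 0.0428 0.045 ]
top -0.09 -0.14 15 [0.0391 0.0403 0.0425]
top -0.09 -0.13 16 [0.0403 0.0422 0.0446]
top -0.09 -0.12 10 [0.0161 0.0273 0.0422]
top 0 -0.17 24 [0.0131 0.0175 0.0412]
top 0 -0.16 19 [0.0425 0.0489 0.0504]
top 0 -0.15 16 [0.0487 0.0507 0.0531]
top 0 -0.14 18 [0.0487 0.0502 0.0525]
top 0 -0.13 16 [0.0474 0.0508 0.0526]
top 0 -0.12 9 [0.0434 0.0475 0.0522]
top 0.09 -0.17 19 [0.0152 0.032  0.0415]
top 0.09 -0.16 17 [0.0415 0.0435 0.0461]
top 0.09 -0.15 17 [0.039  0.0435 0.0471]
top 0.09 -0.14 18 [0.0411 0.0425 0.045 ]
top 0.09 -0.13 17 [0.0393 0.0426 0.0453]
top 0.09 -0.12 13 [0.016  0.0226 0.0427]
scene -0.09 -0.17 7 [0.0267 0.0395 0.0439]
scene -0.09 -0.16 10 [0.0389 0.0412 0.0457]
scene -0.09 -0.15 7 [0.041  0.0427 0.0471]
scene -0.09 -0.14 8 [0.0399 0.042  0.0427]
scene -0.09 -0.13 1 [0.0382 0.0382 0.0382]
scene -0.09 -0.12 0 None
scene 0 -0.17 4 [0.0133 0.0319 0.0489]
scene 0 -0.16 14 [0.0383 0.0499 0.0525]
scene 0 -0.15 8 [0.0472 0.0501 0.0514]
scene 0 -0.14 8 [0.0499 0.0512 0.0521]
scene 0 -0.13 4 [0.0503 0.0518 0.0526]
scene 0 -0.12 1 [0.1097 0.1097 0.1097]
scene 0.09 -0.17 6 [0.0349 0.039  0.0443]
scene 0.09 -0.16 13 [0.0393 0.0432 0.0449]
scene 0.09 -0.15 11 [0.04   0.0441 0.0449]
scene 0.09 -0.14 11 [0.0402 0.0433 0.0446]
scene 0.09 -0.13 2 [0.042  0.0426 0.0432]
scene 0.09 -0.12 0 None
top [253 170  11  10  88] [258.30681818 174.625     ] [0.54397481 0.00962085 0.32493641] 0.3350367956778664
[169 144  54  40 962] ((0.5888559818267822, 0.20271649956703186), (0.16790172457695007, 0.06436718255281448), 60.822357177734375) [0.59222497 0.21087212 0.2685172 ]
[227 160  15   9  53] ((0.5889284610748291, 0.08411885052919388), (0.04955597221851349, 0.012506101280450821), 60.90907287597656) [0.58678406 0.08339961 0.26865569]
```

The middle lane's header reads about 50 mm high and the other two about 42.5 mm, so the middle module is the proud one. I'll move over it with the jaws set across it.

```bash
python3 -m pendant '[[[0.37,0.456,0.03],0.99,0.85],[[0.37,0.456,0.03],0.99,0.85],[[0.37,0.456,0.03],0.99,0.85],[[0.37,0.456,0.03],0.99,0.85],[[0.37,0.456,0.03],0.99,0.85],[[0.37,0.456,0.03],0.99,0.85],[[0.37,0.456,0.03],0.99,0.85],[[0.37,0.456,0.03],0.99,0.85],[[0.37,0.456,0.03],0.99,0.85],[[0.37,0.456,0.03],0.99,0.85],[[0.37,0.456,0.03],0.99,0.85],[[0.37,0.456,0.03],0.99,0.85]]'
python3 -m pendant '[[[0.37,0.456,0.03],0.99,0.85],[[0.37,0.456,0.03],0.99,0.85],[[0.37,0.456,0.03],0.99,0.85],[[0.37,0.456,0.03],0.99,0.85],[[0.37,0.456,0.03],0.99,0.85],[[0.37,0.456,0.03],0.99,0.85],[[0.37,0.456,0.03],0.99,0.85],[[0.37,0.456,0.03],0.99,0.85],[[0.37,0.456,0.03],0.99,0.85],[[0.37,0.456,0.03],0.99,0.85],[[0.37,0.456,0.03],0.99,0.85],[[0.37,0.456,0.03],0.99,0.85]]'
python3 -m pendant '[[[0.37,0.456,0.03],0.99,0.85],[[0.37,0.456,0.03],0.99,0.85],[[0,0,0],0,0.85],[[0,0,0],0,0.85]]'
cat >> h.py <<'E'
def wcloud(s,d):
    m=env.camera_model("wrist");K=m["camera_matrix"];T=m["tool_from_camera"];v,u=np.mgrid[0:384,0:512]
    c=np.stack([(u-K[0,2])/K[0,0]*d,(v-K[1,2])/K[1,1]*d,d],-1)
    t=c@T[:3,:3].T+T[:3,3]; return t@np.array(s["tool_rot"]).T+np.array(s["position"])
def yawz(s):
    R=np.array(s["tool_rot"]);return np.degrees(np.arctan2(R[1,2],R[0,2]))
E
python3 - <<'E'
from h import *
s=env.observe();p,d=env.get_image("wrist")
np.savez("w1.npz",p=p,d=d,pos=s["position"],rot=s["tool_rot"]);cv2.imwrite("pics/w1.png",p[:,:,::-1])
print(s["time_s"],s["position"],yawz(s),s["q"])
p,d=env.get_image("top");np.savez("top1.npz",p=p,d=d);cv2.imwrite("pics/top1.png",cv2.resize(p[80:260,130:400,::-1],None,fx=2.9,fy=2.9))
E
```

```text
time_s: 1.1
position: [0.3702, -0.3315, 0.2419]
tool_rot: [[-0.085, -0.0, 0.996], [-0.996, 0.001, -0.085], [-0.001, -1.0, -0.0]]
ft_force: [0.4, -0.4, -0.6]
grip_width: 0.0725
time_s: 2.1
position: [0.5034, -0.1673, 0.2526]
tool_rot: [[0.814, -0.001, 0.58], [-0.58, 0.0, 0.814], [-0.001, -1.0, -0.0]]
ft_force: [-0.4, 0.1, 0.5]
grip_width: 0.0726
time_s: 2.43
position: [0.5253, -0.1404, 0.2543]
tool_rot: [[0.9, -0.001, 0.436], [-0.436, 0.0, 0.9], [-0.001, -1.0, -0.0]]
ft_force: [0.2, 0.0, -0.0]
grip_width: 0.0726
2.4333 [ 0.52527021 -0.14035291  0.25431585] 64.1782072620323 [-2.74356271e+01  2.03092055e+01  7.28197718e+01 -1.07215743e-02
  8.69187586e+01 -9.16132497e+01]
```

View pics/w1.png

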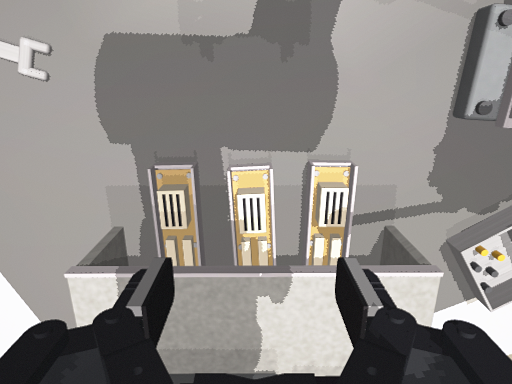

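View pics/top1.png

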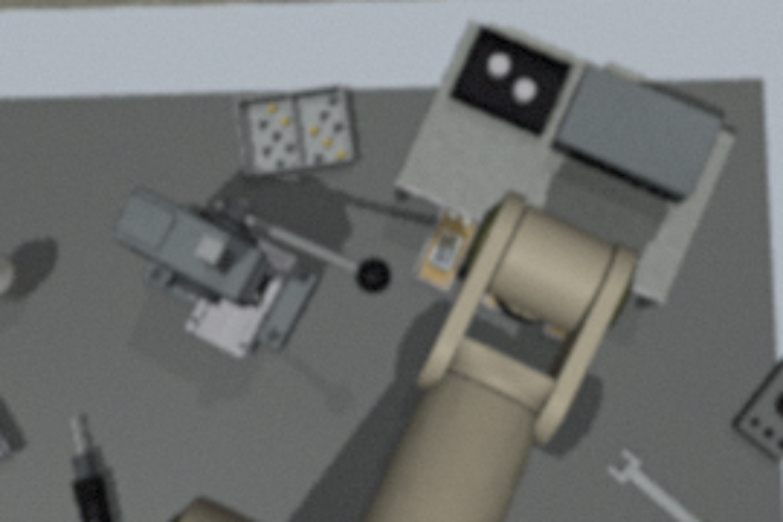

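In the wrist view the middle module's head end is at row 167, cols 228–273, and the shelf edge is at row 270. I'll fit the module's walls next.

Run:
```python
from h import *
a=np.load("w1.npz");s=dict(position=a["pos"],tool_rot=a["rot"]);p,d=a["p"],a["d"];W=wcloud(s,d)
print("bench",np.median(W[20:30,200:300,2]),"shelf",np.median(W[300:340,220:300,2]))
for nm,(u0,u1) in dict(L=(140,212),M=(216,288),R=(292,368)).items():
    Q=W[150:268,u0:u1]; m=(Q[...,2]>.025)&(Q[...,2]<.037); q=Q[m][:,:2].astype(np.float32)
    h=Q[(Q[...,2]>.04)&(Q[...,2]<.06)]
    print(nm,len(q),cv2.minAreaRect(q),"hdr",np.median(h,0),cv2.minAreaRect(h[:,:2].astype(np.float32)), np.percentile(Q[m][:,2],[10,90]))
    # left/right wall edges per row in module frame
    for yaw in (-25.65,):
        t=np.radians(yaw);Rm=np.array([[np.cos(t),-np.sin(t)],[np.sin(t),np.cos(t)]])
        L=(q-np.array([.70344,-.2264]))@Rm
        xs=L[:,0];cs=[]
        print("x min",np.percentile(xs,1),"y",np.percentile(L[:,1],[1,99]))
        for x0 in np.arange(xs.min()+.01,-.12,.008):
            k=abs(xs-x0)<.004
            y=L[k,1]; cs.append((x0,np.percentile(y,2),np.percentile(y,98)))
        cs=np.array(cs); print("slope deg",np.degrees(np.polyfit(cs[:,0],cs[:,1:].mean(1),1)[0]),"mean centre y",cs[:,1:].mean(),"w",(cs[:,2]-cs[:,1]).mean())
# shelf front edge
m=(abs(W[...,2]-.117)<.004);m[:260]=0;m[290:]=0
pts=[]
for u in range(90,420,10):
    r=np.where(m[:,u])[0]
    if len(r): pts.append(W[r[0],u,:2])
pts=np.array(pts);k=np.polyfit(pts[:,1],pts[:,0],1);print("edge yaw of normal",-np.degrees(np.arctan(k[0])),k, "x at y=-.18",np.polyval(k,-.18))
```

```text
bench 0.00029501600918893645 shelf 0.11675231872599111
L 1418 ((0.5485727190971375, -0.2515476644039154), (0.05067863687872887, 0.12369687110185623), 65.4466323852539) hdr [ 0.53261816 -0.24394001  0.04174497] ((0.5330426692962646, -0.2444744110107422), (0.030258337035775185, 0.045905210077762604), 65.34497833251953) [0.02710891 0.03245559]
x min -0.18932628999459317 y [-0.11512807 -0.06395551]
slope deg 1.1178914199057086 mean centre y -0.08997421780833334 w 0.04975278868011428
M 1137 ((0.5870311856269836, -0.1716635376214981), (0.0500507652759552, 0.1206544041633606), 67.1274185180664) hdr [ 0.57118971 -0.16504423  0.04937726] ((0.5729689598083496, -0.16570156812667847), (0.02996685542166233, 0.04640929028391838), 67.2762222290039) [0.02856145 0.03233388]
x min -0.18727639876860355 y [-0.02782071  0.02542627]
slope deg 2.705621103392788 mean centre y -0.002257070191256379 w 0.04938811581488914
R 1460 ((0.6239945292472839, -0.09043394029140472), (0.05055592581629753, 0.12501898407936096), 63.45343780517578) hdr [ 0.60796243 -0.08263548  0.04181941] ((0.6082481741905212, -0.08267637342214584), (0.030102280899882317, 0.045954715460538864), 63.827911376953125) [0.02731238 0.0324796 ]
x min -0.19115742269190603 y [0.06283166 0.11333293]
slope deg -0.7781879763409563 mean centre y 0.08838315126698248 w 0.04975741694893351
edge yaw of normal -25.616657635484053 [0.47947724 0.68794848] x at y=-.18 0.6016425719566383
```

```bash
python3 -m pendant '[[[0.243,-0.146,-0.6],0.15,0.85],[[0.243,-0.146,-0.6],0.15,0.85],[[0.243,-0.146,-0.6],0.15,0.85],[[0.243,-0.146,-0.6],0.14,0.85],[[0,0,-0.8],0,0.85],[[0,0,-0.8],0,0.85],[[0,0,-0.8],0,0.85],[[0,0,-0.8],0,0.85],[[0,0,-0.8],0,0.85],[[0,0,-0.8],0,0.85],[[0,0,0],0,0.85]]' 40
python3 - <<'E'
from h import *
s=env.observe();p,d=env.get_image("wrist");cv2.imwrite("pics/w2.png",p[:,:,::-1]);print(s["position"],yawz(s))
E
```

```text
time_s: 3.45
position: [0.5518, -0.1582, 0.0347]
tool_rot: [[0.92, -0.007, 0.391], [-0.391, 0.004, 0.92], [-0.008, -1.0, 0.001]]
ft_force: [-1.3, 0.4, -1.0]
grip_width: 0.0726
[ 0.55182937 -0.1581502   0.03473757] 66.9972564594698
```

View pics/w2.png

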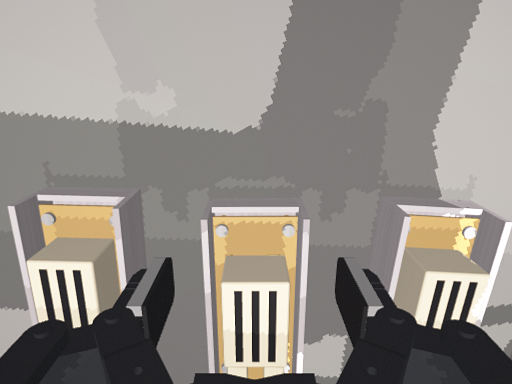

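The module (cols 205–308) is centred between the fingers (cols 172–338). I'll go down and close.

```bash
python3 -m pendant '[[[0.05,0,-0.33],0,0.85],[[0,0,-0.33],0,0.85],[[0,0,-0.28],0,0.85],[[0,0,0],0,0.85],[[0,0,0],0,0],[[0,0,0],0,0],[[0,0,0],0,0],[[0,0,0],0,0],[[0,0,0],0,0],[[0,0,0],0,0]]' 60
```

```text
time_s: 4.33
position: [0.5562, -0.1585, 0.0113]
tool_rot: [[0.921, 0.001, 0.389], [-0.389, -0.001, 0.921], [0.001, -1.0, -0.0]]
ft_force: [-0.9, 0.0, 5.6]
grip_width: 0.0486
```

```bash
python3 -m pendant '[[[0,0,0.1],0,0],[[-0.2,0.084,0],0,0],[[-0.4,0.169,0],0,0],[[-0.5,0.211,0],0,0],[[-0.5,0.211,0],0,0],[[-0.5,0.211,0],0,0],[[-0.5,0.211,0],0,0],[[-0.5,0.211,0],0,0],[[-0.5,0.211,0],0,0],[[-0.5,0.211,0],0,0],[[-0.5,0.211,0],0,0],[[-0.5,0.211,0],0,0]]'
python3 -m pendant '[[[-0.5,0.211,0],0,0],[[-0.4,0.169,0],0,0],[[-0.2,0.084,0],0,0],[[0,0,0],0,0]]'
python3 - <<'E'
from h import *
s=env.observe();print(s["position"],yawz(s),s["q"]);p,d=env.get_image("top");np.savez("top3.npz",p=p,d=d);cv2.imwrite("pics/top3.png",cv2.resize(p[80:260,130:400,::-1],None,fx=2.9,fy=2.9))
p,d=env.get_image("wrist");cv2.imwrite("pics/w3.png",p[:,:,::-1])
E
```

```text
time_s: 5.33
position: [0.4012, -0.0928, 0.0133]
tool_rot: [[0.922, -0.001, 0.388], [-0.388, 0.001, 0.922], [-0.002, -1.0, 0.0]]
ft_force: [0.5, -0.1, -3.7]
grip_width: 0.0488
time_s: 5.67
position: [0.3683, -0.0789, 0.0134]
tool_rot: [[0.921, -0.002, 0.388], [-0.388, 0.001, 0.921], [-0.002, -1.0, 0.0]]
ft_force: [0.3, 0.2, -4.4]
grip_width: 0.0488
[ 0.36828415 -0.07888888  0.0134354 ] 67.14044323856923 [-3.02678045e+01  2.56659613e+01  1.17839669e+02 -1.43135357e-03
  3.66325441e+01 -9.74071184e+01]
```

View pics/top3.png

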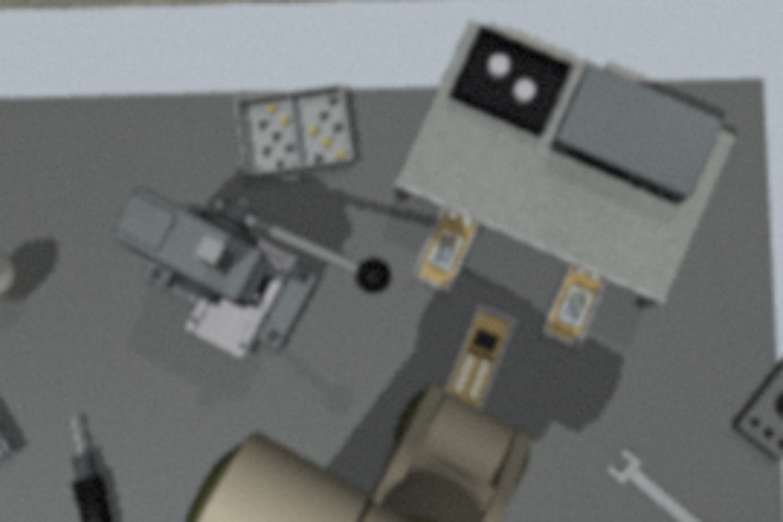

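View pics/w3.png

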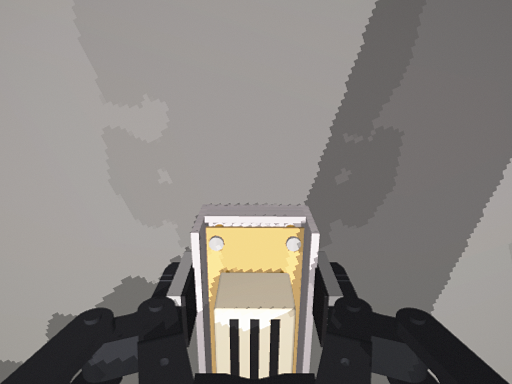

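The module is out. In the top view its tail end is at about (490,315) and the other two modules haven't moved. I'll set it down, release, and flip the gripper to regrasp at the tail.

```bash
python3 -m pendant '[[[0,0,-0.1],0,0],[[0,0,0],0,0],[[0,0,0],0,0.85],[[0,0,0],0,0.85],[[0,0,0],0,0.85],[[0,0,0],0,0.85],[[0,0,0.3],0,0.85],[[0,0,0.8],0,0.85],[[0,0,1],0,0.85],[[0.1,-0.04,1],-1,0.85],[[0.118,-0.05,1],-1,0.85],[[0.118,-0.05,1],-1,0.85]]'
python3 -m pendant '[[[0.118,-0.05,0.8],-1,0.85],[[0.118,-0.05,0.5],-1,0.85],[[0.118,-0.05,0],-1,0.85],[[0.118,-0.05,0],-1,0.85],[[0.118,-0.05,0],-1,0.85],[[0.118,-0.05,0],-1,0.85],[[0.118,-0.05,0],-1,0.85],[[0.118,-0.05,0],-1,0.85],[[0.118,-0.05,0],-1,0.85],[[0.118,-0.05,0],-1,0.85],[[0.118,-0.05,0],-1,0.85],[[0.118,-0.05,0],-1,0.85]]'
python3 -m pendant '[[[0.118,-0.05,0],-1,0.85],[[0.118,-0.05,0],-1,0.85],[[0.118,-0.05,0],-1,0.85],[[0.118,-0.05,0],-1,0.85],[[0.118,-0.05,0],-1,0.85],[[0.118,-0.05,0],-1,0.85],[[0.118,-0.05,0],-1,0.85],[[0.118,-0.05,0],-1,0.85],[[0.118,-0.05,0],-1,0.85],[[0.118,-0.05,0],-1,0.85],[[0.118,-0.05,0],-1,0.85],[[0.118,-0.05,0],-1,0.85]]'
python3 -m pendant '[[[0.118,-0.05,0],-1,0.85],[[0.118,-0.05,0],-1,0.85],[[0.118,-0.05,0],-1,0.85],[[0.118,-0.05,0],-1,0.85],[[0.118,-0.05,0],-1,0.85],[[0.118,-0.05,0],-1,0.85],[[0.118,-0.05,0],-1,0.85],[[0.118,-0.05,0],-1,0.85],[[0.118,-0.05,0],-1,0.85],[[0,0,0],0,0.85],[[0,0,0],0,0.85]]'
python3 - <<'E'
from h import *
s=env.observe();print(s["position"],yawz(s),s["q"])
p,d=env.get_image("wrist");cv2.imwrite("pics/w4.png",p[:,:,::-1]);W=wcloud(s,d);np.savez("w4.npz",p=p,d=d,pos=s["position"],rot=s["tool_rot"])
t=np.radians(-22.87);u=np.array([np.cos(t),np.sin(t)]);v=np.array([-u[1],u[0]])
L=np.stack([(W[...,:2]-[.4357,-.1074])@u,(W[...,:2]-[.4357,-.1074])@v],-1)
m=(W[...,2]>.026)&(W[...,2]<.036)&(abs(L[...,0])<.13)&(abs(L[...,1])<.04)
q=W[m][:,:2].astype(np.float32);print(len(q),cv2.minAreaRect(q))
h=(W[...,2]>.042)&(W[...,2]<.06)&(abs(L[...,0])<.13)&(abs(L[...,1])<.03);print(cv2.minAreaRect(W[h][:,:2].astype(np.float32)),np.median(W[h],0))
E
```

```text
time_s: 6.77
position: [0.3799, -0.0839, 0.1652]
tool_rot: [[0.787, 0.0, 0.617], [-0.617, -0.0, 0.787], [0.0, -1.0, 0.0]]
ft_force: [-0.2, -0.6, -1.2]
grip_width: 0.0724
time_s: 7.77
position: [0.4227, -0.1021, 0.2024]
tool_rot: [[-0.141, -0.0, 0.99], [-0.99, 0.0, -0.141], [-0.0, -1.0, -0.0]]
ft_force: [-0.2, 0.3, 0.3]
grip_width: 0.0727
time_s: 8.77
position: [0.4652, -0.1201, 0.2023]
tool_rot: [[-0.928, -0.0, 0.373], [-0.373, 0.0, -0.928], [0.0, -1.0, -0.0]]
ft_force: [-0.3, 0.3, 0.1]
grip_width: 0.0727
time_s: 9.68
position: [0.4968, -0.1335, 0.2023]
tool_rot: [[-0.922, -0.0, -0.386], [0.386, 0.0, -0.922], [0.0, -1.0, -0.0]]
ft_force: [0.2, 0.2, 0.6]
grip_width: 0.0724
[ 0.49679041 -0.13353553  0.20225963] -112.71720156314801 [-2.82484730e+01  1.96454336e+01  8.27992735e+01 -6.59074271e-04
  7.75792211e+01  8.44688701e+01]
3412 ((0.43893346190452576, -0.10912686586380005), (0.05019677057862282, 0.20065230131149292), 66.72037506103516)
((0.3887731432914734, -0.08787001669406891), (0.029432406648993492, 0.04713183268904686), 66.7625961303711) [ 0.39157992 -0.08863362  0.04923322]
```

View pics/w4.png

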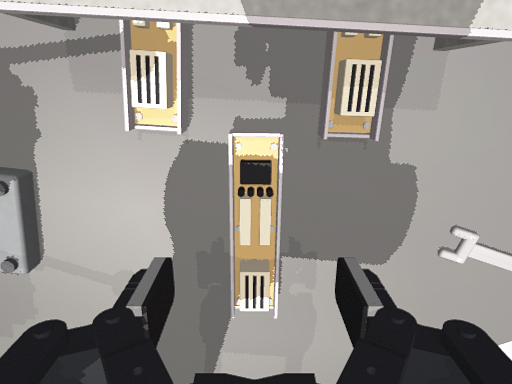

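The released module lies at image cols 228–283, with its tail end at row 135. It measures 200 × 50 mm with yaw -23.3°. Regrasping 35 mm from the tail.

```bash
python3 -m pendant '[[[0.06,-0.043,-0.8],-0.11,0.85],[[0,0,-0.9],0,0.85],[[0,0,-0.9],0,0.85],[[0,0,-0.9],0,0.85],[[0,0,-0.9],0,0.85],[[0,0,-0.8],0,0.85],[[0,0,-0.5],0,0.85],[[0,0,-0.4],0,0.85],[[0,0,-0.3],0,0.85],[[0,0,-0.1],0,0.85],[[0,0,0],0,0.85]]' 100
python3 -m pendant '[[[0,0,0],0,0],[[0,0,0],0,0],[[0,0,0],0,0],[[0,0,0],0,0],[[0,0,0],0,0],[[0,0,0],0,0]]' 100
```

```text
time_s: 10.65
position: [0.4984, -0.1347, 0.0072]
tool_rot: [[-0.918, -0.001, -0.397], [0.397, 0.0, -0.918], [0.001, -1.0, -0.0]]
ft_force: [-0.8, -0.5, -0.2]
grip_width: 0.0725
time_s: 11.15
position: [0.499, -0.1351, 0.0088]
tool_rot: [[-0.918, 0.002, -0.397], [0.397, -0.001, -0.918], [-0.002, -1.0, 0.0]]
ft_force: [-2.0, -0.0, 6.8]
grip_width: 0.0483
```

```bash
python3 -m pendant '[[[0,0,0.2],0,0],[[0,0,0.4],0,0],[[0,0,0.7],0,0],[[0,0,0.8],0,0],[[0,0,0.8],0,0],[[0,0,0.6],0,0],[[0,0,0.2],0,0],[[0,0,0],0,0],[[0,0,0],0,0]]'
python3 - <<'E'
from h import *
s=env.observe();print(s["position"],yawz(s),s["q"],s["ft_force"],s["wrist_torque"])
p,d=env.get_image("wrist");cv2.imwrite("pics/w5.png",p[:,:,::-1]);W=wcloud(s,d)
u=np.array([.9186,-.3952]);v=np.array([-u[1],u[0]])
dl=W[...,:2]-np.array(s["position"])[:2];L=np.stack([dl@u,dl@v],-1)
zc=W[...,2]-s["position"][2]
for x0 in np.arange(-.17,.045,.02):
    m=(abs(L[...,0]-x0)<.005)&(abs(abs(L[...,1])-.0235)<.003)&(zc>-.04)&(zc<.09); 
    if m.sum(): print(round(x0,3),m.sum(),np.percentile(zc[m],[50,90]).round(4))
m=(abs(L[...,1])<.012)&(L[...,0]<-.08)&(L[...,0]>-.17)&(zc>.02)&(zc<.09)
k=np.polyfit(L[m][:,0],zc[m],1);print(k)
p,d=env.get_image("scene");cv2.imwrite("pics/s5.png",cv2.resize(p[100:300,130:330,::-1],None,fx=3,fy=3))
E
```

```text
time_s: 11.9
position: [0.4982, -0.1346, 0.1179]
tool_rot: [[-0.918, -0.001, -0.397], [0.397, 0.0, -0.918], [0.001, -1.0, -0.0]]
ft_force: [-0.4, 0.8, -4.8]
grip_width: 0.0481
[ 0.49818405 -0.13459415  0.11790581] -113.41436282502245 [-2.82814600e+01  2.51000480e+01  8.97895690e+01  3.30842795e-03
  6.51590314e+01  8.51315087e+01] [-0.43002688  0.77602694 -4.78108762] [-0.08401942 -0.26828834  0.05611832]
-0.05 172 [0.0068 0.0131]
-0.03 574 [0.0203 0.023 ]
-0.01 894 [0.0226 0.039 ]
0.01 2192 [0.0341 0.0571]
0.03 1126 [0.0182 0.0232]Traceback (most recent call last):
  File "<stdin>", line 11, in <module>
    raise TypeError("expected non-empty vector for x")
TypeError: expected non-empty vector for x
```

View pics/w5.png

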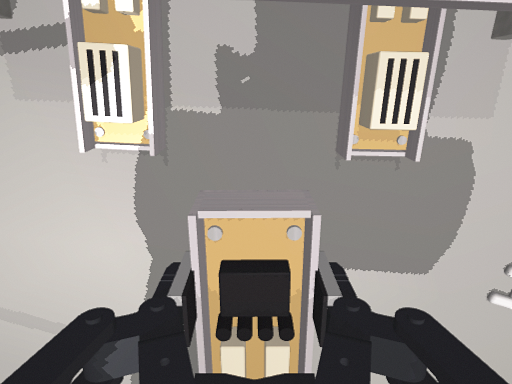

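The wall tops sit 23 mm above the TCP both fore and aft of the grip, so the module hangs level. Next I'll measure the press from the stored top and scene clouds.

Run:
```python
from h import *
P=[];
for n in("top0","top1","top3"):
    a=np.load(n+".npz");P.append(cloud("top",a["d"]))
P=np.median(P,0)
a=np.load("scene0.npz");S=cloud("scene",a["d"])
for nm,Q in(("top",P),("scene",S)):
    m=(abs(Q[...,2]-.361)<.006)&(Q[...,1]>.05)&(Q[...,0]>.4)&(Q[...,0]<.75)&(Q[...,1]<.4)
    print(nm,"ram bar top",m.sum(),np.median(Q[m],0),cv2.minAreaRect(Q[m][:,:2].astype(np.float32)) if m.sum()>3 else'')
    m=(abs(Q[...,2]-.268)<.008)&(Q[...,1]>.1)&(Q[...,0]>.4)&(Q[...,0]<.75)&(Q[...,1]<.4)
    n,l,st,cc=cv2.connectedComponentsWithStats(m.astype(np.uint8));i=1+st[1:,4].argmax()
    q=Q[l==i][:,:2];print("head",len(q),cv2.minAreaRect(q.astype(np.float32)))
    qq=q-q.mean(0);w,V=np.linalg.eigh(qq.T@qq);print("pca yaw",np.degrees(np.arctan2(V[1,1],V[0,1]))%180,q.mean(0))
# fixture in press frame
t=np.radians(60.8);X=np.array([np.cos(t),np.sin(t)]);Y=np.array([-X[1],X[0]]);o=np.array([.568,.1656])
x=(P[...,:2]-o)@X;y=(P[...,:2]-o)@Y
for z0,z1 in((.036,.047),(.047,.058),(.02,.034)):
    m=(P[...,2]>z0)&(P[...,2]<z1)&(abs(x)<.1)&(y>-.08)&(y<.12)
    print(z0,m.sum(),"x",np.percentile(x[m],[2,50,98]).round(4),"y",np.percentile(y[m],[2,50,98]).round(4),np.median(P[m][:,2]))
# knob by silhouettes
for nm,f in(("top","top0"),("scene","scene0")):
    a=np.load(f+".npz");g=a["p"].max(2);Q=cloud(nm,a["d"])
    m=((g<60)&(Q[...,2]>.24)&(Q[...,2]<.36)&(Q[...,0]>.3)&(Q[...,0]<.7)&(Q[...,1]>-.1)&(Q[...,1]<.06)).astype(np.uint8)
    n,l,st,cc=cv2.connectedComponentsWithStats(m);i=1+st[1:,4].argmax();c,r=cv2.minEnclosingCircle(np.argwhere(l==i)[:,::-1].astype(np.float32))
    print(nm,st[i],cc[i],c,r,"ray@.31",ray(nm,*cc[i],.31))
```

```text
top ram bar top 61 [0.57166358 0.17012971 0.36136748] ((0.5704036951065063, 0.1704448014497757), (0.021807925775647163, 0.021645836532115936), 62.05259704589844)
head 918 ((0.5892446041107178, 0.2038905918598175), (0.16455292701721191, 0.06383021175861359), 60.81792449951172)
pca yaw 60.330704155936616 [0.59135687 0.20916192]
scene ram bar top 44 [0.57074754 0.17324566 0.36034507] ((0.5709497928619385, 0.17134787142276764), (0.02516382560133934, 0.021392041817307472), 68.15418243408203)
head 596 ((0.5894886255264282, 0.20545603334903717), (0.16547532379627228, 0.06566257774829865), 60.33955764770508)
pca yaw 65.00652061480478 [0.5997905  0.21543384]
0.036 316 x [-0.0356 -0.0022  0.0351] y [-0.0584  0.0501  0.0836] 0.0420987616350315
0.047 169 x [-0.0335 -0.0257  0.0458] y [-0.0561  0.0327  0.0824] 0.05265826926853302
0.02 300 x [-0.0683 -0.0493  0.09  ] y [-0.0526  0.0084  0.054 ] 0.02805813547331227
top [253 169  12  12 107] [258.35514019 174.55140187] (258.5, 174.5) 5.700977325439453 ray@.31 [0.54641657 0.00878541 0.31      ]
scene [245 170  10   9  66] [249.21212121 173.78787879] (249.36363220214844, 173.72727966308594) 4.693150043487549 ray@.31 [0.54410838 0.00861639 0.31      ]
```

```bash
python3 -m pendant '[[[-0.2,0.15,0],0.5,0],[[-0.4,0.3,0],0.995,0],[[-0.4,0.3,0],0.995,0],[[-0.4,0.3,0],0.995,0],[[-0.4,0.3,0],0.995,0],[[-0.4,0.3,0],0.995,0],[[-0.4,0.3,0],0.995,0],[[-0.4,0.3,0],0.995,0],[[-0.4,0.3,0],0.995,0],[[-0.4,0.3,0],0.995,0],[[-0.4,0.3,0],0.995,0],[[-0.4,0.3,0],0.995,0]]'
python3 -m pendant '[[[-0.1,0.45,0],0.995,0],[[0,0.45,0],0.995,0],[[0,0.45,0],0.995,0],[[0,0.45,0],0.995,0],[[0,0.45,0],0.995,0],[[0,0.45,0],0.995,0],[[0,0.45,0],0.995,0],[[0,0.45,0],0.995,0],[[0,0.45,0],0.995,0],[[0,0.45,0],0.995,0],[[0,0.45,0],0.995,0],[[0,0.45,0],0.995,0]]'
python3 -m pendant '[[[-0.08,0.46,0],0.995,0],[[-0.08,0.46,0],0.995,0],[[-0.08,0.46,0],0.995,0],[[-0.08,0.46,0],0.995,0],[[-0.08,0.46,0],0.995,0],[[-0.08,0.46,0],0.995,0],[[-0.08,0.46,0],0.995,0],[[-0.08,0.46,0],0.995,0],[[-0.08,0.46,0],0.995,0],[[-0.08,0.46,0],0.995,0],[[-0.05,0.3,0],0.995,0],[[-0.02,0.2,0],0.5,0]]'
python3 -m pendant '[[[0,0,0],0,0],[[0,0,0],0,0],[[0,0,0],0,0]]'
python3 - <<'E'
from h import *
s=env.observe();print(s["position"],yawz(s),s["q"],s["ft_force"])
p,d=env.get_image("wrist");cv2.imwrite("pics/w6.png",p[:,:,::-1]);np.savez("w6.npz",p=p,d=d,pos=s["position"],rot=s["tool_rot"])
p,d=env.get_image("scene");np.savez("s6.npz",p=p,d=d);cv2.imwrite("pics/s6.png",cv2.resize(p[80:300,180:380,::-1],None,fx=2.7,fy=2.7))
E
```

```text
time_s: 12.95
position: [0.3594, -0.0306, 0.1175]
tool_rot: [[-0.829, -0.002, 0.56], [-0.56, 0.001, -0.829], [0.001, -1.0, -0.002]]
ft_force: [0.3, 0.3, -5.3]
grip_width: 0.0476
time_s: 13.95
position: [0.3567, 0.1314, 0.1175]
tool_rot: [[0.065, -0.003, 0.998], [-0.998, 0.0, 0.065], [-0.0, -1.0, -0.003]]
ft_force: [0.4, 0.1, -5.4]
grip_width: 0.0482
time_s: 14.95
position: [0.3303, 0.2842, 0.1172]
tool_rot: [[0.875, -0.004, 0.484], [-0.484, -0.001, 0.875], [-0.003, -1.0, -0.003]]
ft_force: [1.0, 0.1, -5.1]
grip_width: 0.0481
time_s: 15.2
position: [0.3311, 0.2832, 0.1179]
tool_rot: [[0.872, -0.002, 0.49], [-0.49, -0.001, 0.872], [-0.001, -1.0, -0.002]]
ft_force: [0.3, -0.2, -4.6]
grip_width: 0.0482
[0.33108528 0.28316767 0.11786027] 60.63717611202897 [ 2.48935372e+01  1.82313035e+01  1.01831843e+02 -1.51468953e-03
  6.00535277e+01 -3.57428256e+01] [ 0.27039264 -0.20751785 -4.5844235 ]
```

View pics/w6.png

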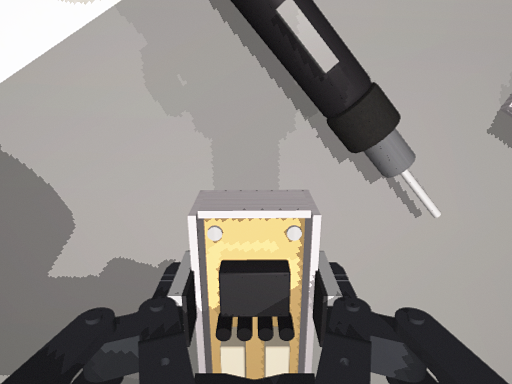

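View pics/s6.png

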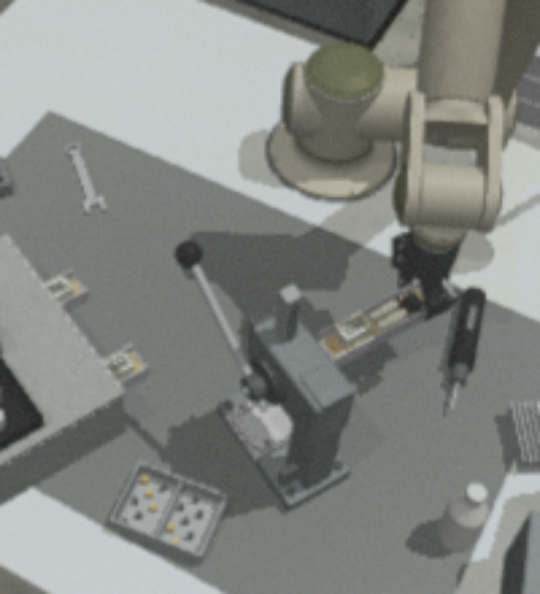

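The scene view shows the module level and pointing toward the press's open fixture. The wrist camera looks back toward the robot, away from the fixture, so I'll align using the top camera with both module and fixture in the same picture.

Run:
```python
from h import *
s=env.observe();p,d=env.get_image("top");np.savez("top6.npz",p=p,d=d)
cv2.imwrite("pics/top6.png",cv2.resize(p[130:270,120:280,::-1],None,fx=5,fy=4.28,interpolation=cv2.INTER_CUBIC))
Q=cloud("top",d)
a=np.load("s6.npz");S=cloud("scene",a["d"])
t=np.radians(60.64);X=np.array([np.cos(t),np.sin(t)]);Y=np.array([-X[1],X[0]])
g=s["position"][:2]
for nm,C in(("top",Q),("scene",S)):
    x=(C[...,:2]-g)@X;y=(C[...,:2]-g)@Y
    m=(C[...,2]>.12)&(C[...,2]<.148)&(abs(x)<.04)&(y>-.19)&(y<-.06)
    q=np.stack([x[m],y[m]],-1).astype(np.float32);print(nm,"module rel grip",len(q),cv2.minAreaRect(q),q[:,1].min(), "x",np.percentile(q[:,0],[2,98]))
    m=(C[...,2]>.15)&(C[...,2]<.17)&(abs(x)<.04)&(y>-.19)&(y<-.06); print("hdr",m.sum(),x[m].mean(),y[m].mean(),np.median(C[m][:,2]) if m.any() else 0)
o=np.array([.568,.1656]);t=np.radians(60.8);X=np.array([np.cos(t),np.sin(t)]);Y=np.array([-X[1],X[0]])
P=np.median([cloud("top",np.load(n+".npz")["d"]) for n in("top0","top1","top3")],0)
for nm,C in(("top",P),("scene",S)):
    x=(C[...,:2]-o)@X;y=(C[...,:2]-o)@Y
    for y0 in (.05,.06,.07,.078):
        m=(abs(y-y0)<.006)&(C[...,2]>.034)&(C[...,2]<.06)&(abs(x)<.06)
        print(nm,y0,m.sum(),np.percentile(x[m],[0,3,97,100]).round(4) if m.any() else '')
    for x0 in(-.02,-.01,0,.01,.02):
        m=(abs(x-x0)<.006)&(y>.03)&(y<.12)&(C[...,2]>.034)&(C[...,2]<.06)
        print(" ",x0,y[m].max() if m.any() else '')
```

```text
top module rel grip 341 ((0.0009199809283018112, -0.1131594330072403), (0.05062547326087952, 0.10616560280323029), 0.4424530565738678) -0.16634715 x [-0.02417376  0.02547725]
hdr 124 0.00039179712567792455 -0.12172571856009273 0.15862704991913038
scene module rel grip 252 ((0.0011505763977766037, -0.11375926434993744), (0.0541544146835804, 0.10724615305662155), 0.07169181853532791) -0.16735366 x [-0.0244691   0.02730617]
hdr 87 0.002440912146396839 -0.12215552802952996 0.15865965243460609
top 0.05 80 [-0.0589 -0.0527  0.0434  0.0459]
top 0.06 75 [-0.0356 -0.0339  0.0431  0.0456]
top 0.07 75 [-0.0352 -0.0335  0.0439  0.0482]
top 0.078 75 [-0.0362 -0.0335  0.0441  0.046 ]
  -0.02 0.08328443236857506
  -0.01 0.08365877582991812
  0 0.08386116143638808
  0.01 0.08407451249845957
  0.02 0.08425628974807016
scene 0.05 0 
scene 0.06 0 
scene 0.07 0 
scene 0.078 0 
  -0.02 
  -0.01 
  0 
  0.01 
  0.02
```

View pics/top6.png

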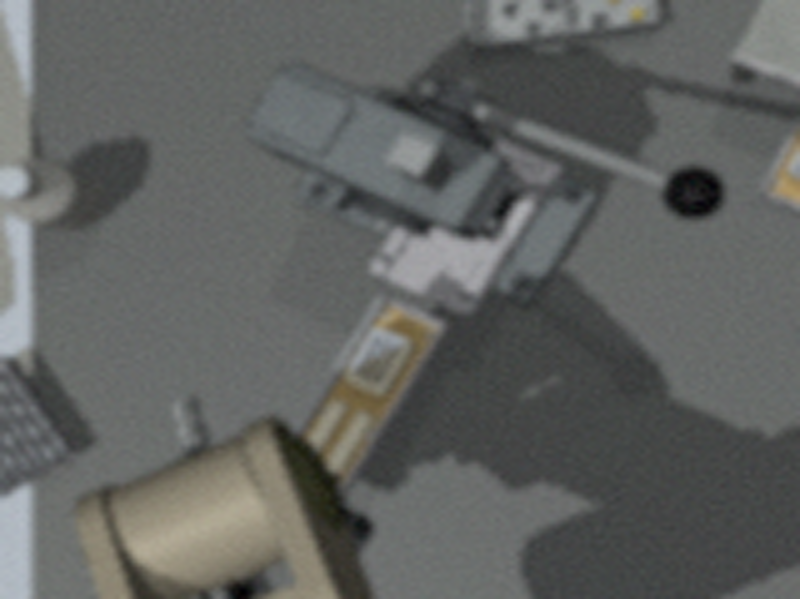

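The fixture plate is centred 5 mm along +x from my first estimate, which agrees with the ram bar position (0.5707, 0.1705). I'll line up laterally and lower to just above the cheeks.

```bash
python3 -m pendant '[[[0.071,0.128,-0.2],0.03,0],[[0.071,0.128,-0.45],0,0],[[0.071,0.128,-0.45],0,0],[[0.071,0.128,-0.36],0,0],[[0,0,-0.1],0,0],[[0,0,0],0,0],[[0,0,0],0,0]]'
python3 - <<'E'
from h import *
s=env.observe();p,d=env.get_image("top");p2,d2=env.get_image("scene");Q=cloud("top",d)
print(s["position"],yawz(s),s["time_s"])
X=np.array([.488,.873]);Y=np.array([-.873,.488]);o=np.array([.5706,.1703])
for nm,C in(("top",Q),("scene",cloud("scene",d2))):
    x=(C[...,:2]-o)@X;y=(C[...,:2]-o)@Y
    m=(C[...,2]>.075)&(C[...,2]<.102)&(abs(x)<.04)&(y>.085)&(y<.20);q=np.stack([x[m],y[m]],-1).astype(np.float32)
    print(nm,cv2.minAreaRect(q),q[:,1].min());
    m=(C[...,2]>.105)&(C[...,2]<.122)&(abs(x)<.03)&(y>.085)&(y<.20);print("hdr",m.sum(),x[m].mean(),y[m].mean(),np.median(C[m][:,2]))
    for y0 in(.055,.065,.075):
        m=(abs(y-y0)<.006)&(C[...,2]>.034)&(C[...,2]<.06)&(abs(x)<.06)
        if m.any():print(y0,np.percentile(x[m],[3,97]))
print("tcp in press",(s["position"][:2]-o)@X,(s["position"][:2]-o)@Y)
cv2.imwrite("pics/top7.png",cv2.resize(p[130:270,120:280,::-1],None,fx=5,fy=4.28,interpolation=cv2.INTER_CUBIC))
E
```

```text
time_s: 15.93
position: [0.3401, 0.299, 0.0718]
tool_rot: [[0.874, -0.0, 0.487], [-0.487, -0.0, 0.874], [-0.0, -1.0, -0.0]]
ft_force: [-0.6, 0.1, -3.7]
grip_width: 0.0482
[0.34008611 0.29898924 0.07184365] 60.874574480364615 15.9333
top ((0.0009214784950017929, 0.14868378639221191), (0.10218251496553421, 0.050874967128038406), 89.99508666992188) 0.09759355
hdr 117 0.000775015859471794 0.14269519828000962 0.11169242095219674
0.055 [-0.03872416  0.03795902]
0.065 [-0.03873682  0.03838728]
0.075 [-0.03976998  0.03913634]
scene ((0.002661077305674553, 0.1558588445186615), (0.05391786992549896, 0.08796572685241699), 0.241293266415596) 0.111966304
hdr 83 0.0022273395484615037 0.14286482953827537 0.11228295180019451
tcp in press -0.00014506936654020726 0.2640389792464925
```

View pics/top7.png

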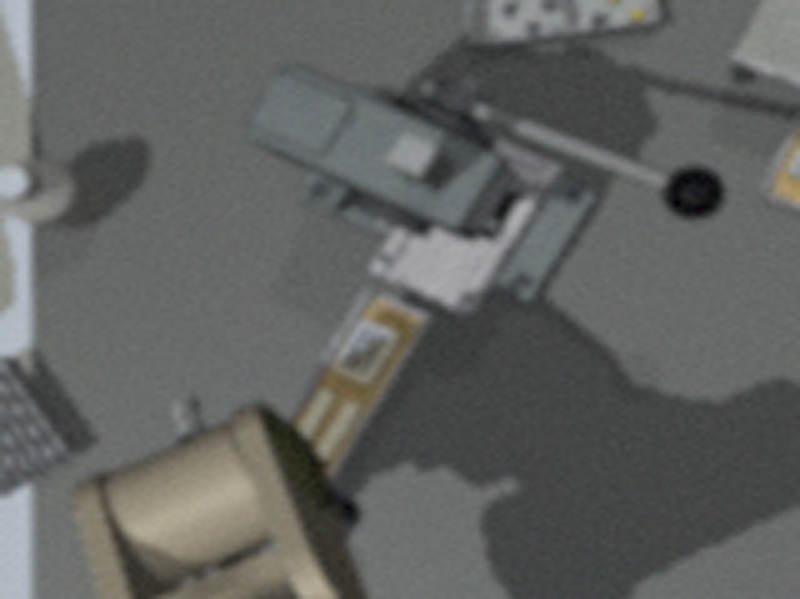

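Module and fixture centrelines agree within 1 mm, with the header 143 mm out along the press's +y. Sliding in.

```bash
python3 -m pendant '[[[0.2,-0.114,0],0,0],[[0.37,-0.21,0],0,0],[[0.37,-0.21,0],0,0],[[0.37,-0.21,0],0,0],[[0.37,-0.21,0],0,0],[[0.37,-0.21,0],0,0],[[0.37,-0.21,0],0,0],[[0.37,-0.21,0],0,0],[[0.37,-0.21,0],0,0],[[0.37,-0.21,0],0,0],[[0.2,-0.114,0],0,0]]'
python3 -m pendant '[[[0.15,-0.086,0],0,0],[[0.15,-0.086,0],0,0],[[0.1,-0.056,0],0,0],[[0,0,0],0,0],[[0,0,0],0,0]]'
python3 - <<'E'
from h import *
s=env.observe();p,d=env.get_image("top");p2,d2=env.get_image("scene")
print(s["position"],yawz(s),s["time_s"],s["ft_force"])
X=np.array([.488,.873]);Y=np.array([-.873,.488]);o=np.array([.5706,.1703])
print("tcp in press",(s["position"][:2]-o)@X,(s["position"][:2]-o)@Y)
cv2.imwrite("pics/top8.png",cv2.resize(p[130:270,120:280,::-1],None,fx=5,fy=4.28,interpolation=cv2.INTER_CUBIC))
cv2.imwrite("pics/s8.png",cv2.resize(p2[150:290,220:360,::-1],None,fx=4.2,fy=4.2,interpolation=cv2.INTER_CUBIC))
E
```

```text
time_s: 16.95
position: [0.4536, 0.2346, 0.0717]
tool_rot: [[0.873, 0.001, 0.487], [-0.487, -0.0, 0.873], [0.001, -1.0, 0.0]]
ft_force: [0.3, -0.5, -5.0]
grip_width: 0.0481
time_s: 17.37
position: [0.4637, 0.2288, 0.0717]
tool_rot: [[0.874, -0.0, 0.486], [-0.486, -0.0, 0.874], [-0.0, -1.0, -0.0]]
ft_force: [1.0, 0.7, -4.8]
grip_width: 0.048
[0.46366791 0.22876631 0.07167999] 60.89426459142219 17.3667 [ 1.04792327  0.6585441  -4.75797735]
tcp in press -0.0011417670734421687 0.12188327394725132
```

View pics/top8.png

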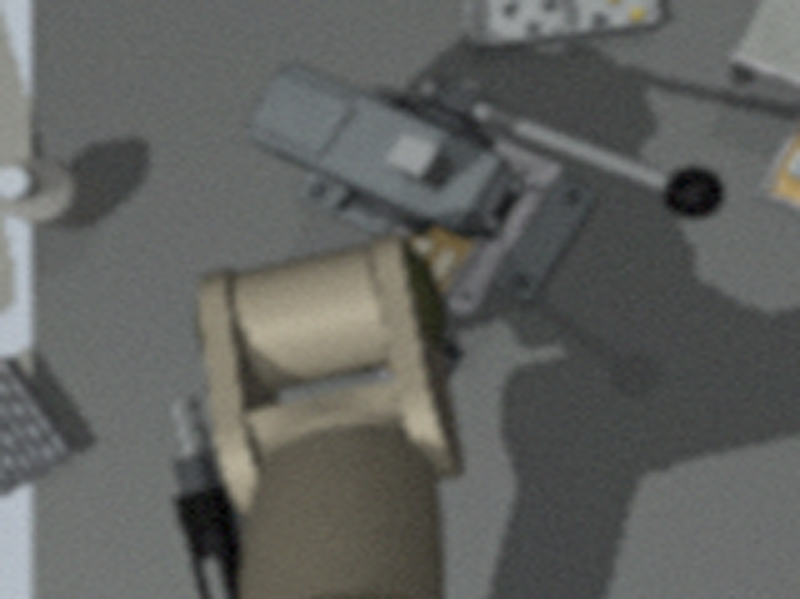

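View pics/s8.png

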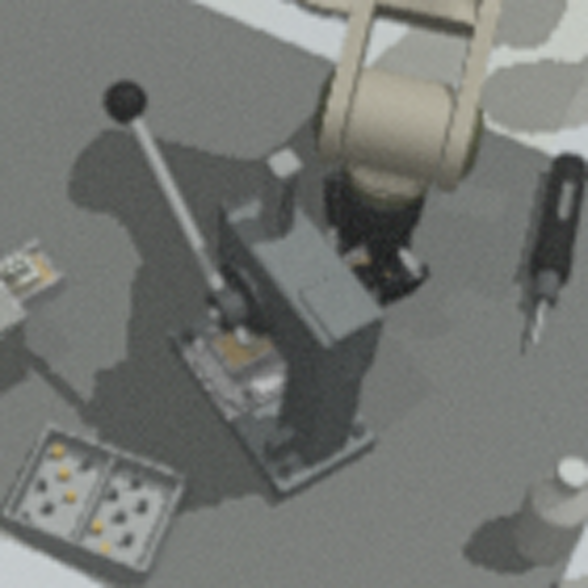

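The head end shows past the press head at (245,350) in the scene crop. Lowering gently.

```bash
python3 -m pendant '[[[0,0,-0.15],0,0],[[0,0,-0.15],0,0],[[0,0,-0.15],0,0],[[0,0,-0.1],0,0],[[0,0,0],0,0]]'
python3 -m pendant '[[[0,0,-0.07],0,0],[[0,0,0],0,0]]'
python3 -m pendant '[[[0,0,-0.05],0,0],[[0,0,0],0,0]]'
```

```text
time_s: 17.88
position: [0.4635, 0.2286, 0.0543]
tool_rot: [[0.874, -0.002, 0.486], [-0.486, -0.0, 0.874], [-0.001, -1.0, -0.001]]
ft_force: [-0.6, 0.1, -4.5]
grip_width: 0.0482
time_s: 18.05
position: [0.4639, 0.2286, 0.0529]
tool_rot: [[0.874, -0.0, 0.487], [-0.487, -0.0, 0.874], [-0.0, -1.0, -0.0]]
ft_force: [-0.3, -0.5, -4.9]
grip_width: 0.048
time_s: 18.22
position: [0.464, 0.2287, 0.0516]
tool_rot: [[0.874, 0.0, 0.487], [-0.487, 0.0, 0.874], [0.0, -1.0, 0.0]]
ft_force: [0.2, -0.6, -4.8]
grip_width: 0.0482
```

```bash
python3 -m pendant '[[[0,0,-0.04],0,0],[[0,0,0],0,0]]'
python3 -m pendant '[[[0,0,-0.04],0,0],[[0,0,0],0,0]]'
```

```text
time_s: 18.38
position: [0.4641, 0.2287, 0.0509]
tool_rot: [[0.874, 0.001, 0.487], [-0.487, 0.0, 0.874], [0.001, -1.0, 0.0]]
ft_force: [-0.9, -0.8, -1.4]
grip_width: 0.048
time_s: 18.55
position: [0.464, 0.2288, 0.0505]
tool_rot: [[0.874, 0.001, 0.486], [-0.486, 0.0, 0.874], [0.001, -1.0, 0.001]]
ft_force: [-6.7, -0.8, 11.7]
grip_width: 0.0482
```

It seated at the expected height: TCP 0.0505, contact force 12 N up. I'll release, retreat up and back, and look.

```bash
python3 -m pendant '[[[0,0,0.04],0,0],[[0,0,0],0,0.85],[[0,0,0],0,0.85],[[0,0,0],0,0.85],[[0,0,0],0,0.85],[[0,0,0.3],0,0.85],[[0,0,0.8],0,0.85],[[0,0,1],0,0.85],[[-0.3,0.17,1],0,0.85],[[-0.8,0.45,0.5],0,0.85],[[-0.8,0.45,0],0,0.85],[[-0.8,0.45,0],0,0.85]]'
python3 -m pendant '[[[-0.8,0.45,0],0,0.85],[[0,0,0],0,0.85],[[0,0,0],0,0.85]]'
python3 - <<'E'
from h import *
s=env.observe();print(s["position"],s["time_s"],s["q"])
p,d=env.get_image("top");p2,d2=env.get_image("scene");np.savez("t9.npz",p=p,d=d,p2=p2,d2=d2)
X=np.array([.488,.873]);Y=np.array([-.873,.488]);o=np.array([.5706,.1703])
for nm,C in(("top",cloud("top",d)),("scene",cloud("scene",d2))):
    x=(C[...,:2]-o)@X;y=(C[...,:2]-o)@Y
    m=(C[...,2]>.066)&(C[...,2]<.08)&(abs(x)<.04)&(y>.04)&(y<.18);q=np.stack([x[m],y[m]],-1).astype(np.float32)
    if len(q)>5:print(nm,cv2.minAreaRect(q),"ymax",q[:,1].max(),"x",np.percentile(q[:,0],[2,98]),np.median(C[m][:,2]))
    for y0 in(.07,.1,.13,.145):
        m=(abs(y-y0)<.008)&(abs(abs(x)-.0235)<.004)&(C[...,2]>.04);print(y0,np.percentile(C[m][:,2],[50,80,95]) if m.any() else'')
cv2.imwrite("pics/top9.png",cv2.resize(p[130:270,120:280,::-1],None,fx=5,fy=4.28,interpolation=cv2.INTER_CUBIC))
cv2.imwrite("pics/s9.png",cv2.resize(p2[150:290,220:360,::-1],None,fx=4.2,fy=4.2,interpolation=cv2.INTER_CUBIC))
E
```

```text
time_s: 19.55
position: [0.3825, 0.2747, 0.1601]
tool_rot: [[0.873, 0.003, 0.487], [-0.487, 0.001, 0.873], [0.002, -1.0, 0.002]]
ft_force: [0.9, 0.1, -0.3]
grip_width: 0.0726
time_s: 19.8
position: [0.3582, 0.2883, 0.1592]
tool_rot: [[0.875, 0.001, 0.485], [-0.485, 0.0, 0.875], [0.001, -1.0, 0.001]]
ft_force: [1.3, 0.2, -0.4]
grip_width: 0.0726
[0.35822787 0.28828637 0.15923178] 19.8 [ 2.40230583e+01  1.70571665e+01  9.49290042e+01 -4.94419792e-03
  6.79493524e+01 -3.69781673e+01]
top ((-0.00020089000463485718, 0.09853720664978027), (0.05110684037208557, 0.11369437724351883), 0.6024276614189148) ymax 0.15522178 x [-0.02531642  0.02456813] 0.07197831133386681
0.07 [0.0653196  0.07402569 0.07710332]
0.1 [0.06674853 0.07286748 0.07573917]
0.13 [0.06660981 0.07467876 0.07638797]
0.145 [0.06749077 0.07477251 0.07538754]
scene ((-0.0001094527542591095, 0.1391301304101944), (0.05165182426571846, 0.036382872611284256), 1.5488033294677734) ymax 0.15739588 x [-0.02553032  0.02535522] 0.07031490400782246
0.07 
0.1 
0.13 [0.06735455 0.075523   0.07895481]
0.145 [0.06528347 0.07098691 0.07523924]
```

View pics/top9.png

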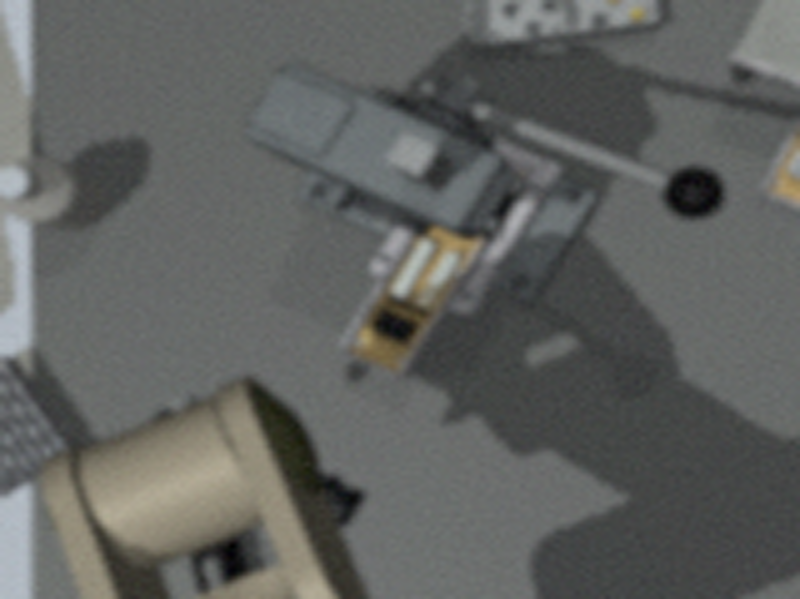

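View pics/s9.png

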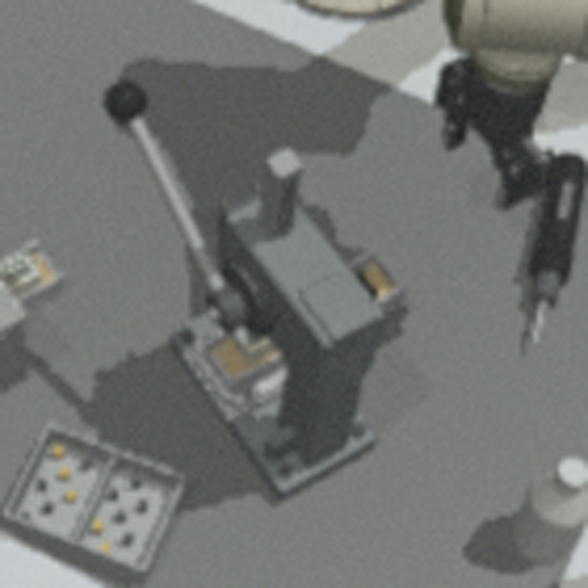

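The module lies flat: wall tops at 74 mm, centred to within 0.3 mm, tail at y = 155 mm as nominal. Now to the lever. The jaws go roughly along the hinge axis, with the wrist camera on the side away from the press.

```bash
python3 -m pendant '[[[0,-0.3,0.585],0.99,0.85],[[0.1,-0.7,0.585],0.99,0.85],[[0.1,-0.7,0.585],0.99,0.85],[[0.1,-0.7,0.585],0.99,0.85],[[0.1,-0.7,0.585],0.99,0.85],[[0.1,-0.7,0.585],0.99,0.85],[[0.1,-0.7,0.585],0.99,0.85],[[0.1,-0.7,0.585],0.99,0.85],[[0.1,-0.7,0.585],0.99,0.85],[[0.1,-0.7,0.585],0.99,0.85],[[0.1,-0.7,0.585],0.99,0.85],[[0.1,-0.7,0.585],0.99,0.85]]' 30
python3 -m pendant '[[[0.2,-0.2,0.1],0.99,0.85],[[0.7,-0.2,0],0.99,0.85],[[0.7,-0.2,0],0.99,0.85],[[0.7,-0.2,0],0,0.85],[[0.7,-0.2,0],0,0.85],[[0,0,0],0,0.85],[[0,0,0],0,0.85]]'
python3 - <<'E'
from h import *
s=env.observe();print(s["position"],yawz(s),s["time_s"],s["q"])
p,d=env.get_image("wrist");np.savez("w10.npz",p=p,d=d,pos=s["position"],rot=s["tool_rot"]);cv2.imwrite("pics/w10.png",p[:,:,::-1])
E
```

```text
time_s: 20.9
position: [0.3922, 0.0459, 0.3702]
tool_rot: [[0.862, 0.0, -0.507], [0.507, -0.0, 0.862], [0.0, -1.0, -0.0]]
ft_force: [0.2, 0.6, -0.0]
grip_width: 0.0726
time_s: 21.48
position: [0.4826, 0.0167, 0.3714]
tool_rot: [[0.707, -0.001, -0.708], [0.708, 0.0, 0.707], [-0.001, -1.0, 0.001]]
ft_force: [-1.0, 0.2, 0.1]
grip_width: 0.0728
[0.48257539 0.0167386  0.37138848] 135.0420531972398 21.4833 [-1.20938123e+01  1.11881979e+01  6.68574630e+01 -6.16631579e-03
  1.02039660e+02 -1.47137178e+02]
```

View pics/w10.png

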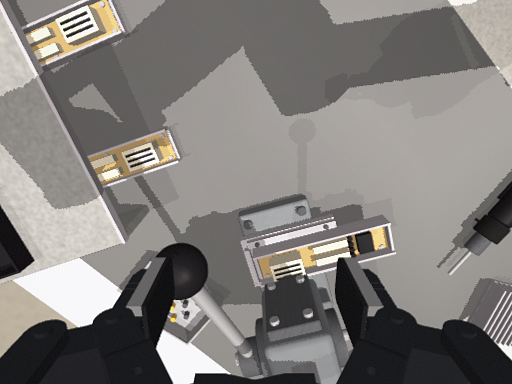

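The wrist view shows the knob ball at (183,271), the bar running down to (245,345), and the module in the fixture at about (320,250). I'll locate the knob.

Run:
```python
from h import *
from scipy.optimize import least_squares
a=np.load("w10.npz");s=dict(position=a["pos"],tool_rot=a["rot"]);p,d=a["p"],a["d"];W=wcloud(s,d)
m=(W[...,2]>.28)&(W[...,2]<.34)&(p.max(2)<70);v,u=np.mgrid[0:384,0:512];m&=(abs(u-183)<22)&(abs(v-271)<25)
q=W[m];print(len(q),q.mean(0),q[:,2].max())
f=lambda c:np.linalg.norm(q-c,axis=1)-.019
r=least_squares(f,q.mean(0)-[0,0,.012],loss="soft_l1",f_scale=.002);print("sphere",r.x,np.abs(r.fun).mean())
c=r.x
X=np.array([.488,.873]);Y=np.array([-.873,.488]);o=np.array([.5706,.1703]);print("knob press",(c[:2]-o)@X,(c[:2]-o)@Y)
# bar points
m=(W[...,2]>.215)&(W[...,2]<.30);x=(W[...,:2]-o)@X;y=(W[...,:2]-o)@Y;m&=(abs(y+.057)<.012)&(x>-.14)&(x<-.02)
print(m.sum()); k=np.polyfit(x[m],W[m][:,2],1);print("bar slope deg",np.degrees(np.arctan(k[0])), "y",np.median(y[m]),"bar yaw",np.polyfit(x[m],y[m],1))
print("move",(c[:2]-s["position"][:2])/.03)
```

```text
1525 [0.53594188 0.00911518 0.32053579] 0.32983967452210533
sphere [0.54655509 0.00929656 0.30964253] 0.00042131770069935205
knob press -0.152289920875947 -0.05757847760313728
1057
bar slope deg -29.78715468532351 y -0.05377923636058991 bar yaw [-0.00310042 -0.05478678]
move [ 2.13265694 -0.24806799]
```

```bash
python3 -m pendant '[[[0.5,-0.06,0],0,0.85],[[0.8,-0.09,0],0,0.85],[[0.6,-0.07,0],0,0.85],[[0.23,-0.03,0],0,0.85],[[0,0,-0.4],0,0.85],[[0,0,-0.7],0,0.85],[[0,0,-0.7],0,0.85],[[0,0,-0.5],0,0.85],[[0,0,-0.25],0,0.85],[[0,0,-0.14],0,0.85],[[0,0,0],0,0.85]]' 30
python3 - <<'E'
from h import *
s=env.observe();print(s["position"],yawz(s),s["time_s"],s["ft_force"])
p,d=env.get_image("wrist");cv2.imwrite("pics/w11.png",p[:,:,::-1])
E
```

```text
time_s: 22.45
position: [0.5454, 0.0103, 0.2915]
tool_rot: [[0.705, -0.0, -0.709], [0.709, 0.0, 0.705], [-0.0, -1.0, 0.0]]
ft_force: [-0.0, -0.5, -0.0]
grip_width: 0.0729
[0.5453872  0.01032686 0.291497  ] 135.1341919106006 22.45 [-0.00859338 -0.47777943 -0.04809577]
```

View pics/w11.png

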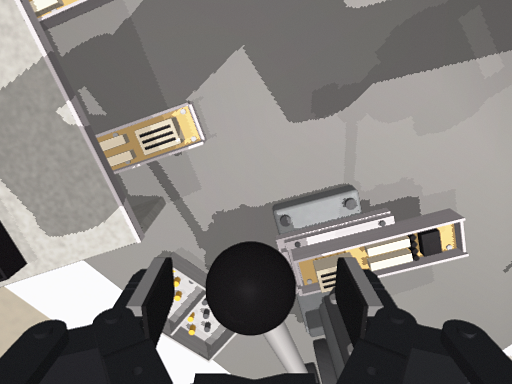

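The ball (col 251, row 288) sits centred between the fingers. Closing on it.

```bash
python3 -m pendant '[[[0.04,-0.03,0],0,0],[[0,0,0],0,0],[[0,0,0],0,0],[[0,0,0],0,0],[[0,0,0],0,0],[[0,0,0],0,0],[[0,0,0],0,0],[[0,0,0],0,0]]' 50
python3 - <<'E'
import numpy as np
X=np.array([.488,.873]);px=.0209
prev=None
for th in np.arange(0,1.26,.1).tolist()+[1.18,1.25]:
    f=np.radians(30)-th;x=px-.2*np.cos(f);z=.2*np.sin(f)-.1
    w=np.array([(x-(px-.2*np.cos(np.pi/6)))*X[0],(x-(px-.2*np.cos(np.pi/6)))*X[1],z])/.03
    print(round(th,2),"cum",w.round(3),"step",None if prev is None else (w-prev).round(3));prev=w
E
```

```text
time_s: 23.17
position: [0.5467, 0.0092, 0.2915]
tool_rot: [[0.706, -0.0, -0.709], [0.709, -0.0, 0.706], [-0.001, -1.0, 0.0]]
ft_force: [-4.5, -2.0, 4.9]
grip_width: 0.0355
0.0 cum [ 0.  0. -0.] step None
0.1 cum [-0.148 -0.265 -0.593] step [-0.148 -0.265 -0.593]
0.2 cum [-0.267 -0.478 -1.213] step [-0.119 -0.212 -0.62 ]
0.3 cum [-0.355 -0.635 -1.855] step [-0.088 -0.157 -0.642]
0.4 cum [-0.411 -0.735 -2.511] step [-0.056 -0.1   -0.656]
0.5 cum [-0.435 -0.778 -3.176] step [-0.024 -0.043 -0.665]
0.6 cum [-0.426 -0.763 -3.842] step [ 0.009  0.015 -0.666]
0.7 cum [-0.385 -0.689 -4.503] step [ 0.041  0.073 -0.661]
0.8 cum [-0.312 -0.559 -5.153] step [ 0.073  0.131 -0.649]
0.9 cum [-0.208 -0.372 -5.784] step [ 0.104  0.187 -0.631]
1.0 cum [-0.074 -0.132 -6.391] step [ 0.135  0.241 -0.607]
1.1 cum [ 0.09   0.161 -6.967] step [ 0.163  0.292 -0.576]
1.2 cum [ 0.28   0.502 -7.507] step [ 0.191  0.341 -0.54 ]
1.18 cum [ 0.24   0.43  -7.402] step [-0.04  -0.072  0.105]
1.25 cum [ 0.385  0.689 -7.761] step [ 0.145  0.26  -0.359]
```

```bash
python3 -m pendant '[[[-0.074,-0.132,-0.297],0,0],[[-0.074,-0.132,-0.297],0,0],[[-0.06,-0.106,-0.31],0,0],[[-0.06,-0.106,-0.31],0,0],[[-0.044,-0.078,-0.321],0,0],[[-0.044,-0.078,-0.321],0,0],[[-0.028,-0.05,-0.328],0,0],[[-0.028,-0.05,-0.328],0,0]]'
python3 -m pendant '[[[-0.012,-0.022,-0.332],0,0],[[-0.012,-0.022,-0.332],0,0],[[0.004,0.008,-0.333],0,0],[[0.004,0.008,-0.333],0,0],[[0.02,0.037,-0.331],0,0],[[0.02,0.037,-0.331],0,0],[[0.037,0.065,-0.324],0,0],[[0.037,0.065,-0.324],0,0]]'
python3 - <<'E'
from h import *
s=env.observe();print(s["position"],s["time_s"],s["ft_force"])
p,d=env.get_image("scene");cv2.imwrite("pics/s12.png",cv2.resize(p[130:270,200:340,::-1],None,fx=4.2,fy=4.2,interpolation=cv2.INTER_CUBIC))
E
```

```text
time_s: 23.83
position: [0.5347, -0.0125, 0.2158]
tool_rot: [[0.706, 0.001, -0.709], [0.709, 0.001, 0.706], [0.001, -1.0, -0.0]]
ft_force: [-2.4, 2.9, 4.3]
grip_width: 0.0356
time_s: 24.5
position: [0.5378, -0.0071, 0.1366]
tool_rot: [[0.706, 0.001, -0.709], [0.709, 0.0, 0.706], [0.001, -1.0, -0.0]]
ft_force: [-2.3, 1.5, 6.7]
grip_width: 0.0356
[ 0.53782943 -0.00708645  0.13661791] 24.5 [-2.28896953  1.51375827  6.73062602]
```

View pics/s12.png

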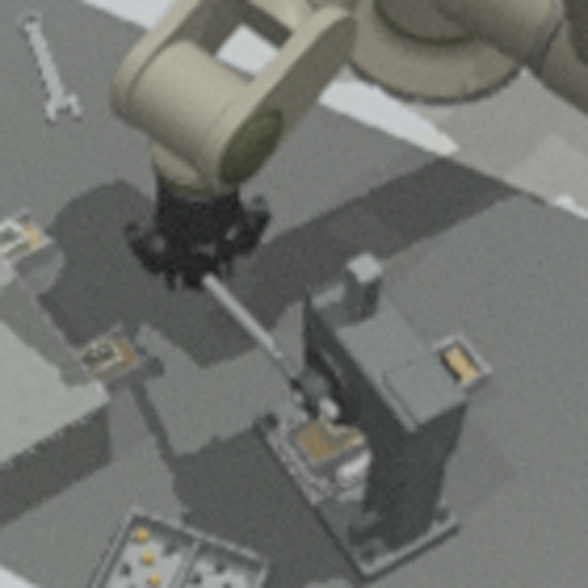

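The scene shows the lever level-ish and following, and the ram bar is lower. Continuing down to the header.

```bash
python3 -m pendant '[[[0.052,0.094,-0.316],0,0],[[0.052,0.094,-0.316],0,0],[[0.067,0.12,-0.303],0,0],[[0.067,0.12,-0.303],0,0]]'
python3 -m pendant '[[[0.04,0.073,-0.144],0,0],[[0.04,0.073,-0.144],0,0],[[0.04,0.073,-0.144],0,0],[[0.04,0.073,-0.144],0,0]]'
python3 -m pendant '[[[0.038,0.068,-0.108],0,0],[[0.038,0.068,-0.108],0,0],[[0.038,0.068,-0.108],0,0],[[0.038,0.068,-0.108],0,0],[[0,0,0],0,0]]'
python3 - <<'E'
from h import *
s=env.observe();X=np.array([.488,.873]);o=np.array([.5706,.1703])
x=(s["position"][:2]-o)@X-.0209;z=s["position"][2]+.0181-.2096
print(np.hypot(x,z),np.degrees(np.arctan2(z,-x)),"theta",np.pi/6-np.arctan2(z,-x),s["ft_force"],s["position"])
E
```

```text
time_s: 24.88
position: [0.5452, 0.0055, 0.1001]
tool_rot: [[0.706, 0.001, -0.709], [0.709, -0.0, 0.706], [0.001, -1.0, -0.001]]
ft_force: [-6.2, -0.2, 15.0]
grip_width: 0.0355
time_s: 25.22
position: [0.551, 0.0142, 0.0842]
tool_rot: [[0.706, 0.005, -0.708], [0.708, -0.0, 0.706], [0.003, -1.0, -0.004]]
ft_force: [-4.6, 2.0, 17.5]
grip_width: 0.0358
time_s: 25.63
position: [0.5561, 0.0224, 0.0712]
tool_rot: [[0.705, 0.006, -0.709], [0.709, -0.001, 0.705], [0.004, -1.0, -0.005]]
ft_force: [0.2, -0.2, 12.2]
grip_width: 0.0355
0.1978133618365569 -37.449599867537984 theta 1.177217596841269 [ 0.24078969 -0.17987806 12.24983559] [0.55612939 0.02244192 0.07121695]
```

θ is about 1.18. I'll push a little further until the force shows a hard bottom.

```bash
python3 -m pendant '[[[0.02,0.036,-0.055],0,0],[[0.02,0.036,-0.055],0,0],[[0,0,0],0,0]]'
python3 -m pendant '[[[0.02,0.037,-0.052],0,0],[[0.02,0.037,-0.052],0,0],[[0,0,0],0,0]]'
```

```text
time_s: 25.88
position: [0.5573, 0.0242, 0.0682]
tool_rot: [[0.706, 0.006, -0.708], [0.709, -0.001, 0.706], [0.003, -1.0, -0.005]]
ft_force: [-2.5, -1.7, 15.8]
grip_width: 0.0357
time_s: 26.13
position: [0.5587, 0.0263, 0.0652]
tool_rot: [[0.706, 0.006, -0.708], [0.708, -0.001, 0.706], [0.004, -1.0, -0.005]]
ft_force: [-0.8, -2.4, 16.0]
grip_width: 0.0361
```

```bash
python3 -m pendant '[[[0.02,0.037,-0.052],0,0],[[0.02,0.037,-0.052],0,0],[[0,0,0],0,0]]'
python3 -m pendant '[[[0.02,0.037,-0.052],0,0],[[0.02,0.037,-0.052],0,0],[[0,0,0],0,0]]'
python3 - <<'E'
from h import *
s=env.observe();p,d=env.get_image("wrist");cv2.imwrite("pics/w13.png",p[:,:,::-1])
p,d=env.get_image("scene");C=cloud("scene",d);cv2.imwrite("pics/s13.png",cv2.resize(p[130:270,200:340,::-1],None,fx=4.2,fy=4.2,interpolation=cv2.INTER_CUBIC))
p,dt=env.get_image("top");T=cloud("top",dt)
for Q in(C,T):
    m=(np.hypot(Q[...,0]-.5707,Q[...,1]-.1705)<.010)&(Q[...,2]>.26);print("ram bar top z",m.sum(),np.percentile(Q[m][:,2],[20,50,80,95]) if m.any() else'')
E
```

```text
time_s: 26.38
position: [0.56, 0.0282, 0.0627]
tool_rot: [[0.706, 0.007, -0.709], [0.709, -0.002, 0.706], [0.003, -1.0, -0.007]]
ft_force: [-3.2, -2.6, 20.9]
grip_width: 0.0355
time_s: 26.63
position: [0.5612, 0.0298, 0.0604]
tool_rot: [[0.705, 0.007, -0.709], [0.709, -0.003, 0.705], [0.003, -1.0, -0.008]]
ft_force: [-7.1, -6.8, 29.1]
grip_width: 0.0359
ram bar top z 31 [0.29798839 0.31562227 0.3187624  0.32077836]
ram bar top z 32 [0.31424312 0.31627138 0.31837793 0.32101476]
```

View pics/w13.png

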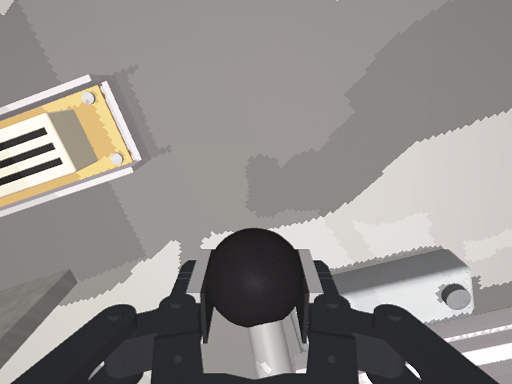

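View pics/s13.png

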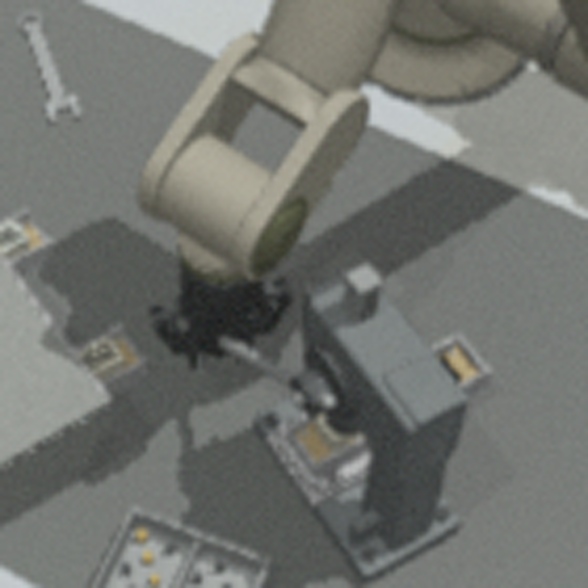

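The ram bar dropped 361 → 316.3 mm, about 44.5 mm, which matches fully home. The force has also jumped to 29 N. One more small push to confirm the hard bottom.

```bash
python3 -m pendant '[[[0.02,0.037,-0.052],0,0],[[0.02,0.037,-0.052],0,0],[[0,0,0],0,0],[[0,0,0],0,0]]'
python3 - <<'E'
from h import *
r=[]
for i in range(2):
    p,d=env.get_image("top");T=cloud("top",d);m=(np.hypot(T[...,0]-.5707,T[...,1]-.1705)<.009)&(T[...,2]>.29);r.append(np.median(T[m][:,2]))
print(r)
a=np.load("top1.npz");T=cloud("top",a["d"]);m=(np.hypot(T[...,0]-.5707,T[...,1]-.1705)<.009)&(T[...,2]>.29);print("rest",np.median(T[m][:,2]))
E
```

```text
time_s: 27.12
position: [0.5624, 0.0314, 0.0582]
tool_rot: [[0.705, 0.008, -0.709], [0.709, -0.005, 0.705], [0.002, -1.0, -0.009]]
ft_force: [-9.3, -9.0, 36.8]
grip_width: 0.0353
[np.float64(0.3151033559206952), np.float64(0.3167437768144944)]
rest 0.3614012969144323
```

```bash
python3 -m pendant '[[[-0.03,-0.055,0.08],0,0],[[-0.03,-0.055,0.08],0,0],[[0,0,0],0,0]]'
python3 - <<'E'
from h import *
from scipy.optimize import least_squares
s=env.observe();p,d=env.get_image("wrist");cv2.imwrite("pics/w14.png",p[:,:,::-1]);W=wcloud(s,d)
v,u=np.mgrid[0:384,0:512];m=(p.max(2)<70)&(abs(u-255)<38)&(v>215)&(v<310);q=W[m]
k=np.linalg.norm(q-np.median(q,0),axis=1)<.04;q=q[k]
r=least_squares(lambda c:np.linalg.norm(q-c,axis=1)-.019,q.mean(0)-[0,0,.012],loss="soft_l1",f_scale=.002)
R=np.array(s["tool_rot"]);print("knob",r.x,np.abs(r.fun).mean(),"in tool",R.T@(r.x-s["position"]),s["position"],s["ft_force"])
X=np.array([.488,.873]);o=np.array([.5706,.1703]);x=(r.x[:2]-o)@X-.0209;z=r.x[2]-.2096
print("theta",np.pi/6-np.arctan2(z,-x),np.hypot(x,z))
E
```

```text
time_s: 27.47
position: [0.5611, 0.0293, 0.0614]
tool_rot: [[0.706, 0.009, -0.708], [0.708, -0.002, 0.706], [0.005, -1.0, -0.008]]
ft_force: [1.2, -1.2, 17.5]
grip_width: 0.0354
knob [0.55379365 0.02236843 0.08728405] 0.0003944949209552152 in tool [-0.00996009 -0.02592364  0.0001263 ] [0.56114547 0.02929329 0.06141415] [ 1.18790617 -1.21099736 17.53394034]
theta 1.181626386700363 0.2000072790187695
```

View pics/w14.png

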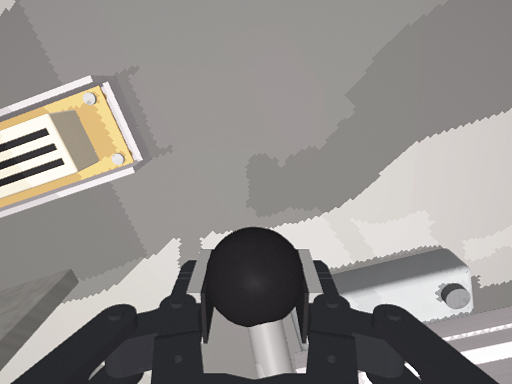

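The knob is at θ = 1.182 with the header home. The hard bottom slid the ball about 10 mm toward the pad edge, though it's still gripped. Before easing up I'll recentre by sliding the pads along the bar's radial direction, where the lever is rigid and can't spring.

```bash
cat > k.py <<'E'
from h import *
from scipy.optimize import least_squares
import sys
s=env.observe();p,d=env.get_image("wrist");cv2.imwrite("pics/%s.png"%sys.argv[1],p[:,:,::-1]);W=wcloud(s,d)
v,u=np.mgrid[0:384,0:512];m=(p.max(2)<70)&(abs(u-255)<38)&(v>215)&(v<320);q=W[m]
q=q[np.linalg.norm(q-np.median(q,0),axis=1)<.035]
r=least_squares(lambda c:np.linalg.norm(q-c,axis=1)-.019,q.mean(0)-[0,0,.012],loss="soft_l1",f_scale=.002)
R=np.array(s["tool_rot"]);print("knob",r.x.round(4),np.abs(r.fun).mean().round(5),"in tool",(R.T@(r.x-s["position"])).round(4),s["position"].round(4),s["ft_force"].round(1),s["time_s"])
X=np.array([.488,.873]);o=np.array([.5706,.1703]);x=(r.x[:2]-o)@X-.0209;z=r.x[2]-.2096
print("theta",np.pi/6-np.arctan2(z,-x),np.hypot(x,z))
E
python3 -m pendant '[[[-0.04,-0.07,-0.06],0,0],[[-0.04,-0.07,-0.06],0,0],[[-0.04,-0.07,-0.06],0,0],[[0,0,0],0,0]]' 60
python3 k.py w15
```

```text
time_s: 27.85
position: [0.5603, 0.028, 0.0588]
tool_rot: [[0.705, 0.018, -0.709], [0.709, 0.006, 0.706], [0.017, -1.0, -0.008]]
ft_force: [6.2, 29.7, 35.9]
grip_width: 0.0353
knob [0.5537 0.0222 0.0875] 0.00039 in tool [-0.0083 -0.0289  0.0004] [0.5603 0.028  0.0588] [ 6.2 29.7 35.9] 27.85
theta 1.1801728175211794 0.20000574433810858
```

```bash
python3 -m pendant '[[[-0.046,-0.083,0.138],0,0],[[-0.046,-0.083,0.14],0,0],[[-0.044,-0.08,0.142],0,0],[[-0.043,-0.078,0.143],0,0]]'
python3 k.py w16
```

```text
time_s: 28.23
position: [0.5547, 0.0182, 0.0747]
tool_rot: [[0.704, 0.017, -0.71], [0.71, 0.005, 0.705], [0.016, -1.0, -0.009]]
ft_force: [9.2, 29.8, 23.5]
grip_width: 0.0354
knob [0.5483 0.0126 0.1035] 0.00039 in tool [-0.0081 -0.0289  0.0004] [0.5547 0.0182 0.0747] [ 9.2 29.8 23.5] 28.2333
theta 1.0828919115847921 0.19996541796049566
```

View pics/w16.png

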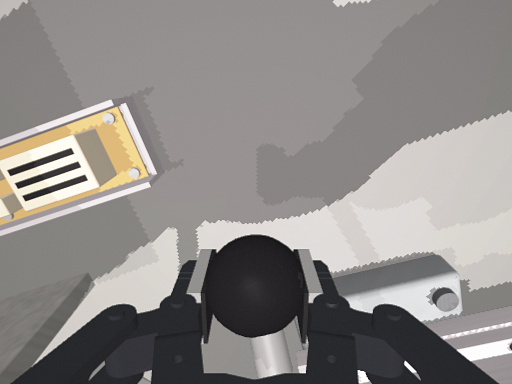

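The ball held its place in the pads at θ = 1.083. Easing up along the arc.

```bash
python3 -m pendant '[[[-0.055,-0.099,0.188],0,0],[[-0.078,-0.139,0.293],0,0],[[-0.068,-0.12,0.303],0,0],[[-0.068,-0.12,0.303],0,0],[[-0.052,-0.094,0.316],0,0],[[-0.052,-0.094,0.316],0,0],[[-0.037,-0.066,0.324],0,0],[[-0.037,-0.066,0.324],0,0]]'
python3 k.py w17
```

```text
time_s: 28.95
position: [0.5345, -0.0118, 0.1409]
tool_rot: [[0.704, -0.004, -0.71], [0.71, -0.004, 0.704], [-0.006, -1.0, -0.0]]
ft_force: [-18.7, -29.6, -2.2]
grip_width: 0.0353
knob [ 0.5353 -0.0109  0.1719] 0.0004 in tool [ 0.001  -0.031   0.0001] [ 0.5345 -0.0118  0.1409] [-18.7 -29.6  -2.2] 28.95
theta 0.7134870776642657 0.19991219653543416
```

The ball is centred in the pads again (tool x = 1 mm). I'll relieve the sideways load and carry on up.

```bash
python3 -m pendant '[[[-0.045,-0.08,0.08],0,0],[[-0.035,-0.06,0.2],0,0],[[-0.02,-0.036,0.33],0,0],[[-0.01,-0.018,0.33],0,0],[[-0.005,-0.008,0.333],0,0]]'
python3 k.py w18
```

```text
time_s: 29.42
position: [0.5305, -0.0172, 0.1791]
tool_rot: [[0.704, -0.006, -0.71], [0.71, -0.004, 0.704], [-0.007, -1.0, 0.002]]
ft_force: [-17.9, -16.4, 1.8]
grip_width: 0.0352
knob [ 0.5335 -0.014   0.209 ] 0.00038 in tool [ 0.0042 -0.0298  0.0002] [ 0.5305 -0.0172  0.1791] [-17.9 -16.4   1.8] 29.4167
theta 0.5267983689654383 0.19989060261960687
```

```bash
python3 -m pendant '[[[0,0,0],0,0]]'
python3 k.py w19
python3 -m pendant '[[[0.006,0.01,0.333],0,0],[[0.012,0.022,0.333],0,0],[[0.02,0.035,0.33],0,0],[[0.028,0.05,0.328],0,0]]'
python3 k.py w20
```

```text
time_s: 29.55
position: [0.5299, -0.0178, 0.1795]
tool_rot: [[0.708, -0.006, -0.706], [0.706, -0.003, 0.708], [-0.007, -1.0, 0.002]]
ft_force: [-14.2, -11.2, 3.0]
grip_width: 0.0352
knob [ 0.5335 -0.014   0.2095] 0.00039 in tool [ 0.005  -0.03    0.0002] [ 0.5299 -0.0178  0.1795] [-14.2 -11.2   3. ] 29.55
theta 0.524120935919561 0.1998918997543031
time_s: 29.93
position: [0.5329, -0.0132, 0.219]
tool_rot: [[0.707, -0.004, -0.708], [0.708, -0.001, 0.707], [-0.004, -1.0, 0.002]]
ft_force: [1.0, 8.0, -0.4]
grip_width: 0.0355
knob [ 0.5354 -0.0106  0.2488] 0.00039 in tool [ 0.0035 -0.0298  0.0002] [ 0.5329 -0.0132  0.219 ] [ 1.   8.  -0.4] 29.9333
theta 0.3264663512069902 0.19991434368180525
```

Holding well, and the forces are low. Continuing to rest with a slowdown at the end.

```bash
python3 -m pendant '[[[0.04,0.07,0.323],0,0],[[0.044,0.078,0.321],0,0],[[0.052,0.094,0.315],0,0],[[0.06,0.106,0.31],0,0],[[0,0,0],0,0]]'
python3 k.py w21
```

```text
time_s: 30.4
position: [0.5394, -0.0024, 0.2591]
tool_rot: [[0.707, -0.001, -0.707], [0.707, -0.003, 0.707], [-0.003, -1.0, -0.001]]
ft_force: [-13.1, -5.1, 6.9]
grip_width: 0.0356
knob [ 5.411e-01 -2.000e-04  2.874e-01] 0.00039 in tool [ 0.0027 -0.0284  0.0003] [ 0.5394 -0.0024  0.2591] [-13.1  -5.1   6.9] 30.4
theta 0.1236800635839776 0.19993211181481219
```

```bash
python3 -m pendant '[[[0.042,0.075,0.185],0,0],[[0.044,0.078,0.183],0,0],[[0.046,0.081,0.18],0,0],[[0.03,0.055,0.11],0,0],[[0.012,0.022,0.045],0,0],[[0,0,0],0,0]]'
python3 k.py w22
```

```text
time_s: 30.95
position: [0.543, 0.005, 0.2798]
tool_rot: [[0.708, -0.005, -0.706], [0.706, -0.006, 0.708], [-0.008, -1.0, -0.001]]
ft_force: [-21.2, -13.8, 12.4]
grip_width: 0.0351
knob [0.546  0.0084 0.3076] 0.00038 in tool [ 0.0043 -0.0279  0.0003] [0.543  0.005  0.2798] [-21.2 -13.8  12.4] 30.95
theta 0.011398933631749375 0.19993513091203097
```

```bash
python3 -m pendant '[[[-0.015,-0.026,0.05],0,0],[[-0.015,-0.02,0.05],0,0],[[0,0,0],0,0],[[0,0,0],0,0]]'
python3 k.py w23
```

```text
time_s: 31.33
position: [0.5433, 0.0056, 0.2811]
tool_rot: [[0.707, -0.003, -0.707], [0.707, -0.001, 0.707], [-0.003, -1.0, 0.002]]
ft_force: [-10.2, -0.9, 2.3]
grip_width: 0.0356
knob [0.5463 0.009  0.3089] 0.00039 in tool [ 0.0045 -0.0277  0.0003] [0.5433 0.0056 0.2811] [-10.2  -0.9   2.3] 31.3333
theta 0.004021821223534894 0.19994885225106368
```

View pics/w23.png

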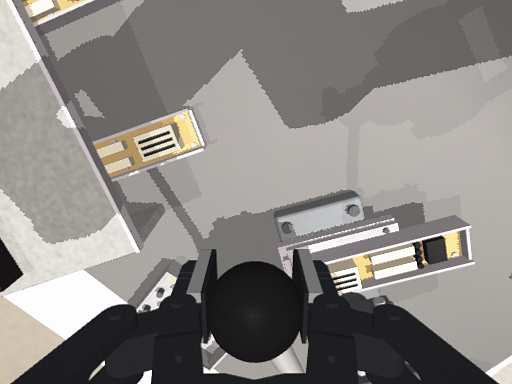

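At rest (θ ≈ 0.004). A final nudge against the stop, then I'll open and lift straight up.

```bash
python3 -m pendant '[[[0.01,0.02,0.05],0,0],[[0,0,0],0,0],[[0,0,0],0,0]]'
python3 k.py w24
python3 -m pendant '[[[0,0,0],0,0.5],[[0,0,0],0,0.6],[[0,0,0],0,0.85],[[0,0,0],0,0.85],[[0,0,0],0,0.85],[[0,0,0.3],0,0.85],[[0,0,0.7],0,0.85],[[0,0,0.9],0,0.85],[[0,0,0.9],0,0.85],[[-0.5,0.05,0.3],0,0.85],[[-0.8,0.08,0],0,0.85],[[-0.8,0.1,0],0,0.85]]'
python3 -m pendant '[[[0,0,0],0,0.85],[[0,0,0],0,0.85]]'
python3 - <<'E'
from h import *
from scipy.optimize import least_squares
s=env.observe();p,d=env.get_image("wrist");cv2.imwrite("pics/w25.png",p[:,:,::-1]);W=wcloud(s,d);np.savez("w25.npz",p=p,d=d,pos=s["position"],rot=s["tool_rot"])
m=(W[...,2]>.285)&(W[...,2]<.34)&(p.max(2)<70)&(np.hypot(W[...,0]-.5466,W[...,1]-.0093)<.03);q=W[m]
r=least_squares(lambda c:np.linalg.norm(q-c,axis=1)-.019,q.mean(0)-[0,0,.012],loss="soft_l1",f_scale=.002);print("knob",r.x,len(q),s["position"],s["time_s"])
X=np.array([.488,.873]);Y=np.array([-.873,.488]);o=np.array([.5706,.1703])
x=(W[...,:2]-o)@X;y=(W[...,:2]-o)@Y
m=(W[...,2]>.076)&(W[...,2]<.1)&(abs(x)<.02)&(y>-.035)&(y<.06);print("hdr top",m.sum(),np.percentile(W[m][:,2],[10,50,90]),np.percentile(x[m],[2,98]),np.percentile(y[m],[2,98]))
m=(W[...,2]>.066)&(W[...,2]<.079)&(abs(x)<.035)&(y>-.06)&(y<.17);print("walls",np.median(W[m][:,2]),cv2.minAreaRect(np.stack([x[m],y[m]],-1).astype(np.float32)))
E
```

```text
time_s: 31.63
position: [0.5427, 0.0055, 0.2823]
tool_rot: [[0.705, -0.007, -0.71], [0.71, -0.003, 0.705], [-0.007, -1.0, 0.003]]
ft_force: [-14.0, -10.5, 3.7]
grip_width: 0.0354
knob [0.5466 0.0094 0.3097] 0.00038 in tool [ 0.0054 -0.0274  0.0001] [0.5427 0.0055 0.2823] [-14.  -10.5   3.7] 31.6333
theta -0.0009518067011117237 0.19995451833889863
time_s: 32.68
position: [0.4816, 0.0136, 0.3764]
tool_rot: [[0.705, 0.002, -0.709], [0.709, -0.0, 0.705], [0.001, -1.0, -0.001]]
ft_force: [-0.8, 0.2, 1.0]
grip_width: 0.0728
time_s: 32.85
position: [0.4814, 0.0137, 0.3768]
tool_rot: [[0.705, 0.002, -0.709], [0.709, -0.0, 0.705], [0.001, -1.0, -0.002]]
ft_force: [-0.4, 0.2, -0.7]
grip_width: 0.0724
knob [0.54652692 0.00928191 0.30967727] 1815 [0.48143044 0.01374848 0.37679805] 32.85
hdr top 610 [0.08148675 0.08347109 0.08465573] [-0.01529747  0.01309309] [-0.02073412  0.02319294]
walls 0.07095942479032677 ((-0.00033425725996494293, 0.056166041642427444), (0.19996587932109833, 0.0525209978222847), 89.88822174072266)
```

View pics/w25.png

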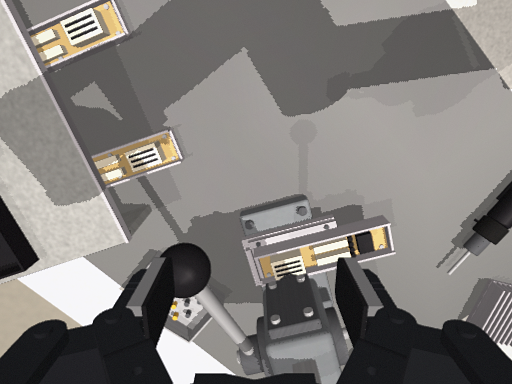

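The header top reads 83.5 mm (84 nominal when home), the module is centred, and the knob is at its original position. A quick look with the top camera for anything else disturbed, then I'll hand in.

```bash
python3 -m pendant '[[[-0.8,0,0],0,0.85],[[-0.8,0,0],0,0.85],[[-0.4,0,0],0,0.85],[[0,0,0],0,0.85],[[0,0,0],0,0.85]]'
python3 - <<'E'
from h import *
p,d=env.get_image("scene");cv2.imwrite("pics/s30.png",cv2.resize(p[:,:,::-1],(800,600)))
a=np.load("scene0.npz");C0,C1=cloud("scene",a["d"]),cloud("scene",d)
dz=np.abs(cv2.medianBlur((d-a["d"]).astype(np.float32),3));m=(dz>.012).astype(np.uint8)
n,l,st,c=cv2.connectedComponentsWithStats(m)
for i in range(1,n):
    if st[i,4]>12: print(st[i],np.median(C0[l==i],0).round(3),np.median(C1[l==i],0).round(3))
E
```

```text
time_s: 33.32
position: [0.4227, 0.0134, 0.3757]
tool_rot: [[0.706, 0.001, -0.709], [0.709, -0.0, 0.706], [0.0, -1.0, -0.001]]
ft_force: [-0.6, -0.3, -0.1]
grip_width: 0.0728
[45  0  9  7 25] [-0.56  -2.464 -0.288] [-0.561 -2.457 -0.294]
[108   0  11  17  56] [-1.172 -2.449 -0.654] [-1.179 -2.454 -0.654]
[  162     5   231   169 17067] [ 0.004 -0.128  0.195] [0.106 0.039 0.233]
[96  8  4  6 13] [-0.989 -2.463 -0.581] [-0.986 -2.456 -0.572]
[118   9   6   8  21] [-1.222 -2.436 -0.709] [-1.239 -2.448 -0.719]
[151  11   6  10  23] [-1.368 -2.168 -0.745] [-1.365 -2.157 -0.74 ]
[24 13  7  7 23] [-0.328 -2.447 -0.286] [-0.341 -2.461 -0.293]
[136  13   6   7  27] [-1.3   -2.285 -0.75 ] [-1.311 -2.29  -0.747]
[163  13   7   7  24] [-1.418 -2.051 -0.742] [-1.425 -2.056 -0.747]
[104  14   4   5  13] [-1.046 -2.445 -0.656] [-1.054 -2.452 -0.659]
[119  15   7   8  21] [-1.182 -2.386 -0.748] [-1.188 -2.4   -0.754]
[169  15   9   8  27] [-1.452 -1.973 -0.744] [-1.466 -1.982 -0.753]
[56 20 11  7 23] [-0.599 -2.453 -0.487] [-0.595 -2.462 -0.497]
[161  21   5   6  15] [-1.338 -2.023 -0.751] [-1.337 -
[... 1971 characters left out ...]
-1.821 -0.746] [-0.485 -1.833 -0.759]
[65 83  7  6 16] [-0.217 -2.155 -0.752] [-0.215 -2.145 -0.752]
[328  86   5   7  17] [-1.274 -0.265 -0.755] [-1.262 -0.261 -0.744]
[448  95   7   6  14] [-1.686  0.625 -0.745] [-1.674  0.623 -0.746]
[506 113   6   5  14] [-1.697  1.081 -0.745] [-1.706  1.084 -0.758]
[471 118   8   5  17] [-1.289  0.829 -0.582] [-1.299  0.83  -0.593]
[401 131   6   6  17] [-1.077  0.418 -0.743] [-1.091  0.417 -0.745]
[457 151   4   6  14] [-1.086  0.828 -0.745] [-1.093  0.829 -0.752]
[207 194  16  15 133] [ 0.563 -0.152  0.033] [ 0.543 -0.167  0.   ]
[303 210  14  14 107] [0.408 0.232 0.001] [0.444 0.24  0.064]
[269 230  18  13 151] [0.58  0.163 0.043] [0.591 0.17  0.064]
```

View pics/s30.png

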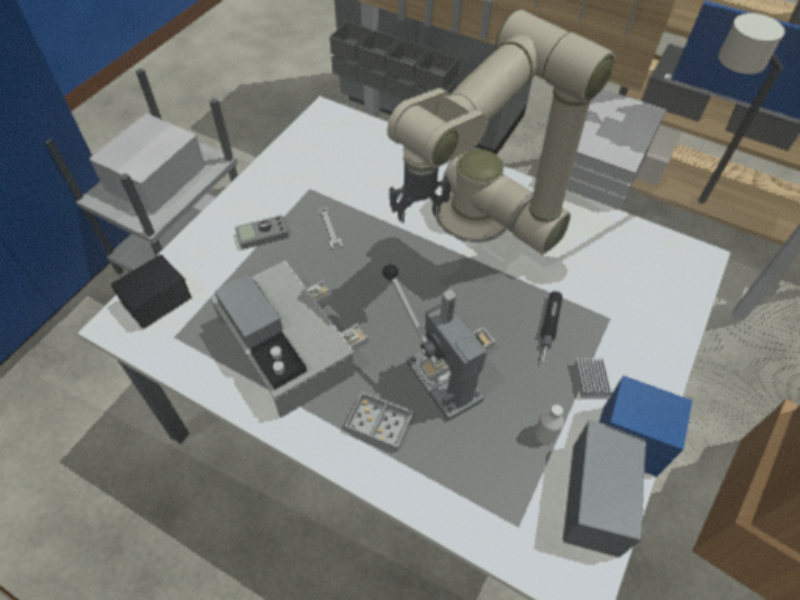

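On the bench, the only depth changes are the empty middle lane, the module now in the press, and the arm itself. Handing in.

```bash
python3 -c "
from rig import env
print(env.close_job())"
```

```text
the job is handed in; nothing more can be done
None
```

I drew the proud module out of the middle lane, regrasped it 35 mm from its tail, laid it in the press fixture and pressed its header home. I then eased the lever back to rest, gripping the knob the whole way, and handed the job in at about 33 s.

- **Header:** its top ended about 83.5 mm above the bench (84 mm is fully home). At the bottom the ram had dropped about 45 mm (44 mm needed), and the force kept rising with no further travel.
- **Module:** it lies flat in the fixture, within about 1 mm of the ram axis in both directions.
- **Lever:** the knob is back where it started, to within 0.1 mm.
- **Everything else:** comparing the scene camera before and after, the only other change on the bench was the emptied middle lane.

**What went wrong:** when the header bottomed out, the knob slid about 10 mm in the pads. I worked it back towards the middle on the way up and never lost hold of it. While doing this the wrist force reached about 47 N, against the 120 N limit.

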